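Refit the scraper spring of a dough sheeter

TASK

Refit the tension spring on the dough sheeter's scraper unit: take it from the wooden cradle, drop its hook fully home into the hole of the sliding scraper plate, then stretch it and put its eye over the far post, down under the post's head, so that it pulls the scraper blade home against the roller. The plate has slid back by an unknown amount, so find the hole gently by feel: do not press hard on the unit, do not overstretch the spring, and leave the things around alone.

Things in the scene. Friction and masses are not known exactly. Their poses are not given: they have to be found in the camera images.
- hook_block (a point): Centre of the square steel block at the spring's hook end (16 x 26 x 16 mm, 26 along the spring), 34 mm from the hook leg; grip it across the spring from above. Axes of all spring points: y along the spring to the eye, z up. Between the two blocks lies the coil, 70 mm long, 16 mm thick. Unstretched the spring is close-wound and rigid; 150 g
- hook_bend (a point): Point on the spring's axis right above the hook leg. From here a 6 mm rod runs 24 mm along the axis to the hook block, and the leg goes down. In the cradle the spring lies level, its axis 50 mm above the table, the leg pointing down
- hook_tip (a point): Lowest point of the hook leg (6 mm round rod, flat end), 24 mm below the spring's axis. With the hook home, tip the eye end up rather than lifting the spring level: 18 mm of lift takes the hook out, and under pull it jams in the hole wherever it stands
- eye_block (a point): Centre of the square steel block at the eye end (16 x 26 x 16 mm), 130 mm from the hook leg unstretched. Grip it across the spring from above to stretch the spring: the pull is about 3.5 N plus 0.22 N per mm of stretch; more than 45 mm of stretch ruins it
- eye (a point): Centre of the spring's eye, a flat level ring (inner diameter 19 mm, wire 5 mm), 31 mm beyond the centre of the eye block, 161 mm from the hook leg unstretched
- hole_home (a point): Where the hole of the sliding plate WILL be with the blade home: a fixed point 60 mm above the table, at the plate's top face. Axes: y along the unit to the post, z up. The hole (10 mm in x, 8 mm in y, right through the 6 mm plate, free below) now stands 5 to 22 mm back from here along -y, unmeasured. With the hook home its rod lies on the plate: spring axis 3 mm above it, tip 21 mm below
- saddle (a point): Middle of the floor of the unit's white saddle, 55 mm above the table, 80 mm from hole_home towards the post; 10 mm long, 25 mm between its low lips (7 mm). It carries the coil level when the spring is let go with the hook in the hole
- post_neck (a point): Middle of the post's neck (8 mm diameter), 64 mm above the table, 189 mm from hole_home along +y; same axes. Below it a shoulder, 24 mm diameter, top at 60 mm; above it a head, 12 mm diameter, from 67.5 mm, coned to its top at 73 mm. The eye passes the head if centred within about 3 mm (some 26 mm of stretch); eased back, its far side bears on the neck, eye centre about 5.5 mm off the axis
- cradle: Wooden cradle, 70 x 170 x 48 mm, fixed; two saddles (10 mm long, 22 mm each side of its middle) hold the coil of the spring. Origin under its centre, y along the spring
- unit: Steel scraper unit bolted down, base 100 x 300 x 10 mm, with a sliding plate on two legs (50 mm wide, reaching 16 mm from its hole towards the post and 44 mm the other way; about 5 N to slide it; the stretched spring draws it home to its stop), a white roller (top 36 mm above the table), the saddle and the post. Origin under its centre, y towards the post
- tongs: Bystander: steel tongs 240 mm long lying flat, leave alone
- shaker: Bystander: aluminium flour shaker, 64 mm in diameter, 110 mm tall, leave alone
- bench_knife: Bystander: dough knife, steel blade with black handle, 125 x 140 mm, lying flat, leave alone
Things that resemble listed ones, but are neither listed nor needed, are in the scene too. What is shaped like the part that bears hook_block but red is not meant.

How it is judged:
By the outcome, as a careful person would: the job done as asked, in the order asked, and still so for the second after the job is handed in, with the robot touching nothing.
It also fails if it takes over 72 s, if anything falls off the work surface, if the arm or the gripper's body presses on something with over 40 N, if the wrist force passes 120 N, or if a joint passes its speed limit or range.

ROBOT

A 6-joint arm with a two-finger parallel gripper is mounted at the origin on the work surface. World frame = base frame: x ahead of the robot, y to its left, z up, the work surface at z = 0. Lengths are in mm, angles in rad, forces in N, time in s.
With the tool pointing down it reaches from about 275 to 750 mm from the base axis. Payload 10.2 kg.
Tool frame: the origin (TCP) lies between the finger pads; the fingertips stand 11 mm ahead of it and the grasp point (between the pads) lies 8 mm behind it (ctrl.tip_extent is the distance from the TCP to the fingertips, in mm); z points along the fingers, y is the direction in which the jaws open and shut (so a half turn about z gives the same grasp; the last joint's range is limited). The gripper opens to 85 mm and grips with 20 to 120 N. Pads are 22 mm wide; open, the fingers measure 114 mm over their backs; the gripper's body (76 mm by 85 mm) begins 54 mm behind the grasp point. The pads swing forward as they close: fully open they stand 13 mm farther back than shut.
Start: joints at [-0.223, 0.313, 1.498, -0, 1.331, -0.223], TCP at [525.006, -0.013, 210.994] pointing down, gripper open.
Joint ranges: [-2.94, 2.94], [-0.97, 2.17], [0.19, 2.56], [-1.23, 4.37], [0.02, 3.11], [-2.88, 2.88]. Speed limits (rad/s): [2.39, 2.39, 3.01, 3.14, 3.14, 3.14].

INTERFACE

Orientations are given as a unit quaternion [w, x, y, z].
In Python, from rig import ctrl gives the robot as it stands.
- The arm moves only by the tool apply_moves, never from a script. Its argument "commands" is a list of rows, each a list of 5 numbers: the finger opening in cm, from 0 to 8.54, then the shift along the tool's x, y, z in cm, then the turn about the tool's z in rad. In form: [[jaw, dx, dy, dz, roll], ...]. A call has 1 to 12 rows; each row shifts and turns the commanded pose from where the row before left it, along the tool's axes as they then stand; what a row does not reach is not made up. A row lasts 1/12 s, in which the tool goes at most 41.7 mm and 7.16 degrees, less where a joint would pass 70% of its speed; a pose out of reach is approached as far as the arm can. A call with a gripper value outside its range is refused whole. The fingers move at their own pace and stop on an object; "squeeze" is the grip in N (left out, the last holds). Time passes only in rows, so rows that do not move let the fingers close. It gives the time, the measured TCP pose, the force and the opening at its end, in the units of the state.
- ctrl.sense(): the state, without advancing time (a new reading comes with each control period).
- ctrl.capture(name): name is "scene" or "side" or "wrist"; returns the picture (384x512x3 uint8, red, green, blue); there is no depth.
- ctrl.camera_info(name): a dict with "fov_y" (degrees; the focal length in pixels is half the picture's height over the tangent of half this angle, whatever the lens; pixels are square), "cx", "cy" (the principal point, pixels), "camera_from_world" (4x4, takes a point from world to camera coordinates). Camera axes: x right, y down, z forward; pixel columns grow to the right and rows downward; lengths in mm; the calibration is good to about 2 mm. A picture is of the moment at which its call begins: read the wrist's pose just before it. camera_info takes no time and is no camera call; for the wrist camera it gives the pose at the moment of the call.
- ctrl.finish_job(): hands the job in, once; it reports no verdict.
The state is a dict: "time_s": time; "joints": joint angles; "dq": joint speeds; "tau": joint torques, N m; "eef_pos": TCP position; "ee_rot": TCP orientation; "force": force on the tool from outside, world axes, zero at the start; "wrist_torque": the same for the moment, N m; "grip_width": opening from 0.0 (shut) to 1.0 (fully open).
Only numpy, scipy, OpenCV 4.12 (cv2) and the standard library are available. Lean on these libraries where they do the work, as an engineer would, in place of code of your own. Each camera call takes 0.05 s, during which the arm holds its last target.

## Working session

There is one attempt and no reset: what is moved stays moved. The work goes in short steps, Python scripts to look and compute and a tool call to move; the robot and the scene stay as the last step left them, time stands still between calls to the robot, and variables do not carry over. Pictures are saved under pics/ and viewed, and the job is handed in when it is done.

Besides the shell and the picture viewer there is one more tool, called after "Request:" as name(argument=value, ...) on one line, values as JSON. apply_moves: Moves the arm, as the interface text tells. Its arguments: {"type":"object","properties":{"commands":{"type":"array"},"squeeze":{"type":"number"}},"required":["commands"]}

```bash
mkdir -p pics; ls
python3 - <<'E'
from rig import ctrl
import cv2,json
for n in ["scene","side","wrist"]:
    i=ctrl.camera_info(n); print(n,i["fov_y"],i["cx"],i["cy"]); print(i["camera_from_world"])
    im=ctrl.capture(n); cv2.imwrite(f"pics/{n}0.png",im[:,:,::-1])
print(ctrl.sense())
print(ctrl.tip_extent)
E
```

```text
pics
scene 57.21378206059708 256.64209186103227 195.02194513151068
[[-7.17445202e-01  6.96611821e-01 -2.08641575e-03  4.80183885e+02]
 [ 5.84387280e-01  6.00228796e-01 -5.46092390e-01 -2.45024857e+02]
 [-3.79162088e-01 -3.93010640e-01 -8.37722357e-01  1.27691332e+03]
 [ 0.00000000e+00  0.00000000e+00  0.00000000e+00  1.00000000e+00]]
side 55.02235492909895 260.2934293587015 194.236082737072
[[ 9.16028485e-01 -4.01100719e-01 -3.16667414e-03 -5.66429735e+02]
 [-2.47292802e-01 -5.58512969e-01 -7.91776189e-01  1.54036088e+02]
 [ 3.15813370e-01  7.26072638e-01 -6.10803110e-01  1.10977243e+03]
 [ 0.00000000e+00  0.00000000e+00  0.00000000e+00  1.00000000e+00]]
wrist 58.671645123533395 252.02366101460453 194.41219880006565
[[ 9.99997934e-01  7.98152381e-04 -1.86967252e-03 -5.24822968e+02]
 [ 1.28724572e-03 -9.60441474e-01  2.78478937e-01 -3.72685112e+01]
 [-1.57344240e-03 -2.78480769e-01 -9.60440517e-01  3.80046804e+02]
 [ 0.00000000e+00  0.00000000e+00  0.00000000e+00  1.00000000e+00]]
{'time_s': 0.15, 'joints': array([-2.23368028e-01,  3.13308289e-01,  1.49823680e+00, -5.06177320e-06,
        1.33101349e+00, -2.23414307e-01]), 'dq': array([ 7.04050627e-04, -4.05881814e-03, -3.64627900e-03, -9.93653496e-05,
        1.51430516e-03, -4.59977834e-04]), 'tau': array([ 1.79854873e-03, -4.12368500e+01, -2.59796566e+01, -1.57318855e-04,
        3.17765021e-03, -3.62555340e-05]), 'eef_pos': array([5.24791949e+02, 5.04902429e-02, 2.10583001e+02]), 'ee_rot': array([-4.07366450e-04,  7.07089911e-01,  7.07123486e-01, -2.59443604e-04]), 'force': array([-0.72141495, -0.14584359,  0.09088599]), 'wrist_torque': array([-0.04990089,  0.00332345,  0.01827983]), 'grip_width': 1.000931375703237}
11.0
```

View pics/scene0.png

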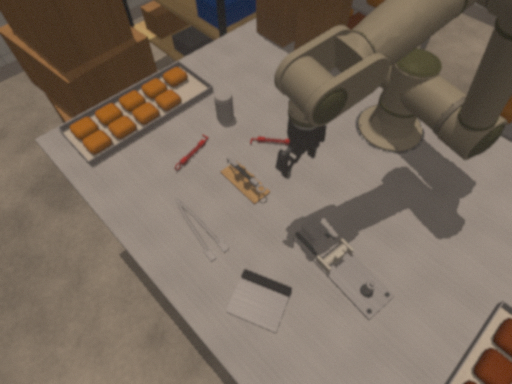

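View pics/side0.png

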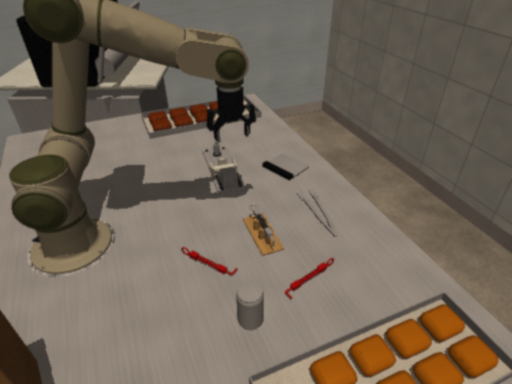

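View pics/wrist0.png

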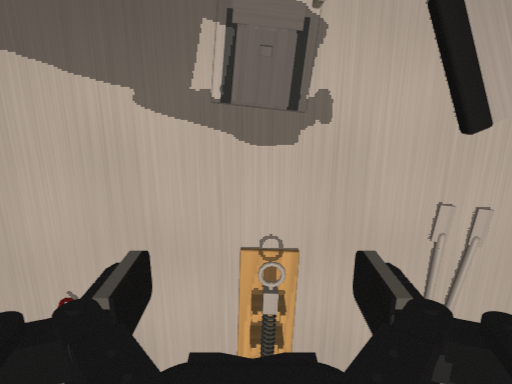

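```bash
cat > h.py <<'E'
from rig import ctrl
import numpy as np, cv2
def cam(n):
    i=ctrl.camera_info(n); f=192/np.tan(np.radians(i["fov_y"]/2)); M=np.array(i["camera_from_world"]); return f,i["cx"],i["cy"],M
def ray(c,u,v,z):
    f,cx,cy,M=c; R=M[:3,:3]; o=-R.T@M[:3,3]; d=R.T@np.array([(u-cx)/f,(v-cy)/f,1]); return o+d*(z-o[2])/d[2]
def proj(c,p):
    f,cx,cy,M=c; q=M[:3,:3]@np.array(p)+M[:3,3]; return f*q[0]/q[2]+cx, f*q[1]/q[2]+cy
def shot(n,name):
    c=cam(n); im=ctrl.capture(n)[:,:,::-1].copy(); cv2.imwrite(f"pics/{name}.png",im); np.savez(f"pics/{name}.npz",f=c[0],cx=c[1],cy=c[2],M=c[3]); return c,im
def load(name):
    d=np.load(f"pics/{name}.npz"); return (float(d["f"]),float(d["cx"]),float(d["cy"]),d["M"]),cv2.imread(f"pics/{name}.png")
def crop(im,x0,y0,x1,y1,k,name):
    cv2.imwrite(f"pics/{name}.png",cv2.resize(im[y0:y1,x0:x1],None,fx=k,fy=k,interpolation=cv2.INTER_CUBIC))
E
python3 - <<'E'
from h import *
for n in ["scene","side","wrist"]:
    c=cam(n); R=c[3][:3,:3]; print(n,-R.T@c[3][:3,3],c[0])
im=cv2.imread("pics/scene0.png"); crop(im,160,110,420,330,3,"s0c")
c=cam("wrist"); im=cv2.imread("pics/wrist0.png"); crop(im,180,0,340,130,5,"w0c")
print(ray(c,271,275,50),ray(c,268,350,50), ray(c,266,50,60))
E
```

```text
scene [971.85215501 314.40972626 936.89449087] 352.0521587955753
side [ 206.47681798 -946.93961456  798.02085656] 368.6529588886885
wrist [525.48248752  70.45701531 374.48703138] 341.63930216366265
[ 545.22340461 -112.67961029   50.        ] [ 543.35938524 -208.18351264   50.        ] [536.85439482 107.64172951  60.        ]
```

View pics/s0c.png

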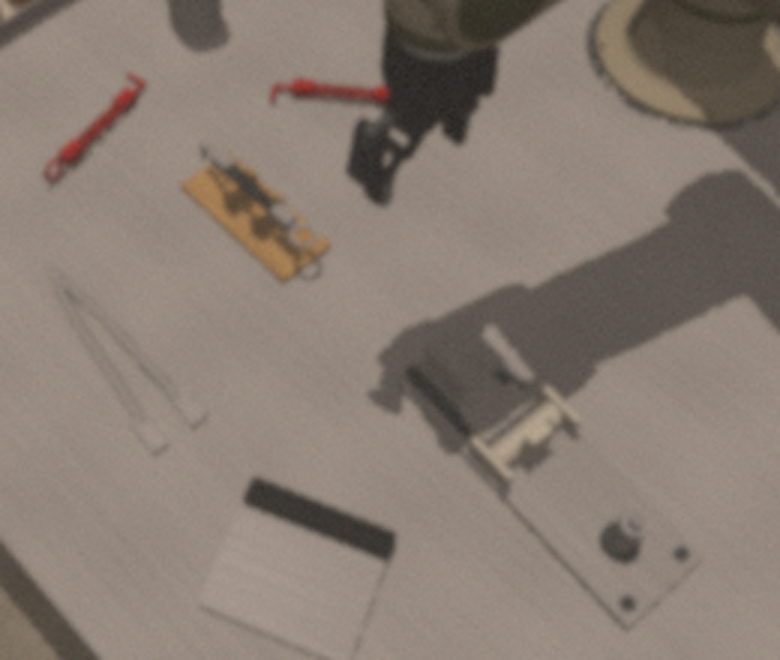

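View pics/w0c.png

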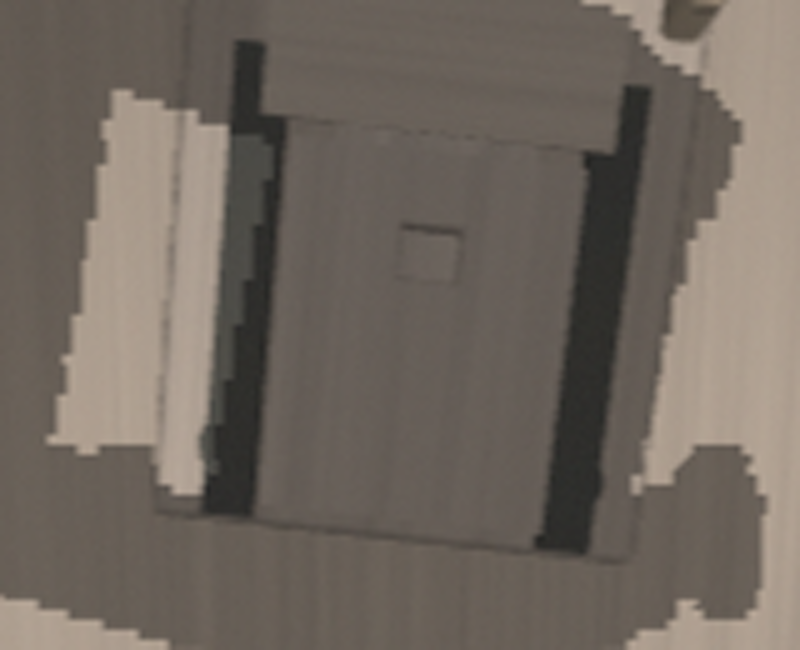

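Request:
apply_moves(commands=[[8.5, 3, 0, 0, 0], [8.5, 3, 0, 0, 0], [8.5, 3, 0, 0, 0], [8.5, 0, 0, 0, 0], [8.5, 0, 0, 0, 0], [8.5, 0, 0, 0, 0]])

```text
time_s: 0.65
eef_pos: [525.0, 89.6, 210.8]
ee_rot: [-0.0, 0.707, 0.707, -0.0]
force: [0.6, -0.5, -0.8]
grip_width: 0.996
```

Run:
```python
from h import *
s=ctrl.sense();print(s["eef_pos"],np.abs(s["dq"]).max()); c,im=shot("wrist","w1"); crop(im,100,0,400,240,2.6,"w1c")
```

```text
[524.98424405  89.60493543 210.81975624] 0.018899681848075098
```

View pics/w1c.png

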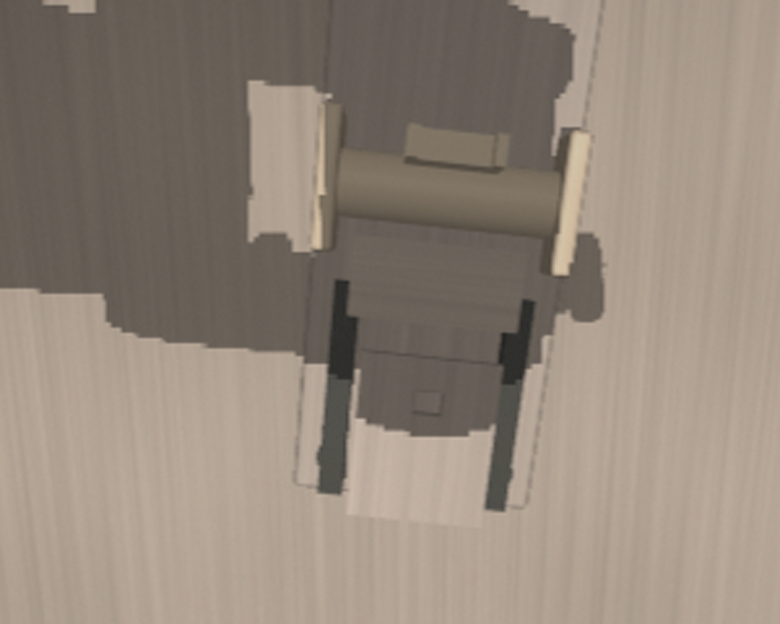

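Request:
apply_moves(commands=[[8.5, -4, 0, 0, 0], [8.5, -4, 0, 0, 0], [8.5, -4, 0, 0, 0], [8.5, -4, 0, 0, 0], [8.5, -4, 0, 0, 0], [8.5, -4, 0, 0, 0], [8.5, -4, 0, 0, 0], [8.5, -4, 0, 0, 0], [8.5, -4, 0, 0, 0], [8.5, 0, 0, 0, 0], [8.5, 0, 0, 0, 0], [8.5, 0, 0, 0, 0]])

```text
time_s: 1.7
eef_pos: [524.5, -270.4, 210.8]
ee_rot: [-0.0, 0.708, 0.707, 0.0]
force: [0.7, 1.6, -0.1]
grip_width: 0.993
```

Run:
```python
from h import *
s=ctrl.sense();print(s["eef_pos"],np.abs(s["dq"]).max()); c,im=shot("wrist","w2"); crop(im,140,0,400,250,2.4,"w2c")
```

```text
[ 524.49818484 -270.41768314  210.78558121] 0.02950896179537225
```

View pics/w2c.png

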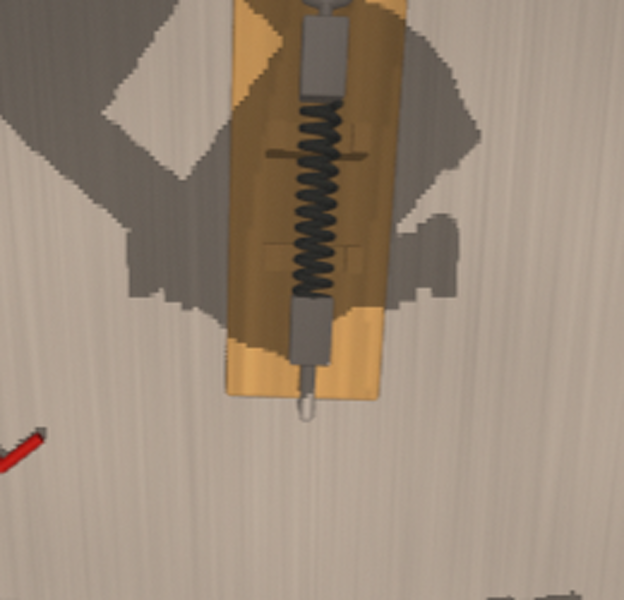

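Run:
```python
from h import *
c,im=load("w2"); k=2.4
P=lambda x,y,z,k=k,ox=140:ray(c,ox+(x+.5)/k-.5,(y+.5)/k-.5,z)
a=P(312,330,58);b=P(325,57,58);print("hookblk",a,"eyeblk",b,b-a,np.linalg.norm(b-a))
d=(b-a)[:2];print("yaw from +y toward +x",np.degrees(np.arctan2(d[0],d[1])))
print("hook bend",P(307,392,53)); print("cradle end",P(228,396,0),P(380,399,0),P(228,396,20),P(380,399,20))
c,im=load("w1")
P=lambda x,y,z:ray(c,100+(x+.5)/2.6-.5,(y+.5)/2.6-.5,z)
h=P(428,402,60);print("hole",h)
l=[P(334,492,10)];print("base corners",P(296,485,10),P(526,508,10), P(328,0,10),P(603,0,10))
print("saddle top",P(456,145,60))
c,im=load("scene0") if 0 else (cam("scene"),cv2.imread("pics/scene0.png"))
P=lambda x,y,z:ray(c,160+(x+.5)/3-.5,110+(y+.5)/3-.5,z)
print("post head",P(630,520,73)); print("hole scene",P(507,378,60)); print("eye scene",P(310,267,50))
print("base far",P(627,628,10),P(702,556,10))
```

```text
hookblk [ 541.10018015 -236.95891224   58.        ] eyeblk [ 544.34633611 -141.75384536   58.        ] [ 3.24615595 95.20506688  0.        ] 95.26039201920938
yaw from +y toward +x 1.9528268436927716
hook bend [ 539.7012878 -262.036933    53.       ]
cradle end [ 505.44811222 -274.12264385    0.        ] [ 576.03842413 -275.56039448    0.        ] [ 506.502346   -270.16813555   20.        ] [ 573.32502516 -271.52914879   20.        ]
hole [536.61578969 107.46375319  60.        ]
base corners [482.71689828  63.5423857   10.        ] [580.78615366  53.49144772  10.        ] [500.06817911 247.54289465  10.        ] [600.91677445 247.60814419  10.        ]
saddle top [544.91669004 192.84873153  60.        ]
post head [561.15087899 297.24513658  73.        ]
hole scene [525.74270062 138.09845775  60.        ]
eye scene [565.88018321 -79.09849459  50.        ]
base far [610.64415709 350.40813027  10.        ] [512.47492688 359.72673729  10.        ]
```

Run:
```python
import cv2
im=cv2.imread("pics/side0.png"); cv2.imwrite("pics/sd0c.png",cv2.resize(im[130:270,180:330],None,fx=4,fy=4,interpolation=2))
```

```text
(no output)
```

View pics/sd0c.png

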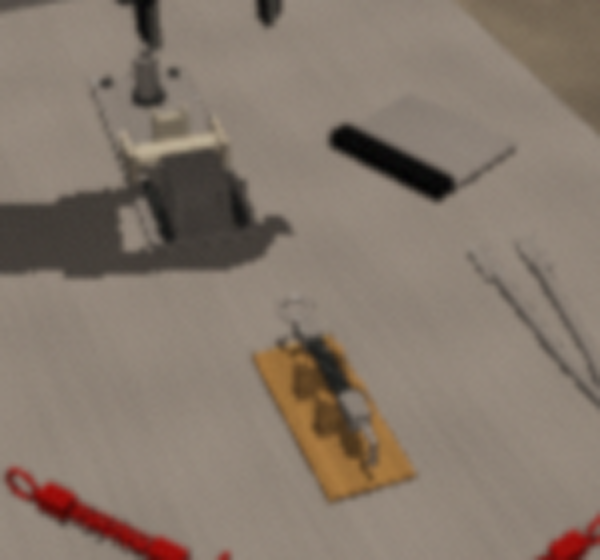

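Request:
apply_moves(commands=[[5, 1.65, 0.8, 0, 0.034], [5, 1.65, 0.8, 0, 0], [5, 0, 0, -3.5, 0], [5, 0, 0, 3.5, 0], [5, 0, 0, 4, 0], [5, 0, 0, 4, 0], [5, 0, 0, 3, 0], [5, 0, 0, 0, 0], [5, 0, 0, 0, 0], [5, 0, 0, 0, 0]])

```text
time_s: 2.58
eef_pos: [542.7, -237.5, 103.6]
ee_rot: [0.002, 0.719, 0.695, 0.0]
force: [-0.7, 0.1, 1.8]
grip_width: 0.586
```

Run:
```python
from h import *
s=ctrl.sense();print(s["eef_pos"],s["ee_rot"],np.abs(s["dq"]).max(),s["grip_width"]); c,im=shot("wrist","w3")
print(proj(c,[541.1,-237,58]),proj(c,s["eef_pos"]))
```

```text
[ 542.68675822 -237.48684094  103.5698702 ] [1.83180681e-03 7.18749767e-01 6.95266350e-01 3.45177658e-04] 0.013357093454196884 0.5855031975513055
(np.float64(248.62794919776616), np.float64(208.0400802329953)) (np.float64(251.09278540185684), np.float64(236.88359924709073))
```

View pics/w3.png

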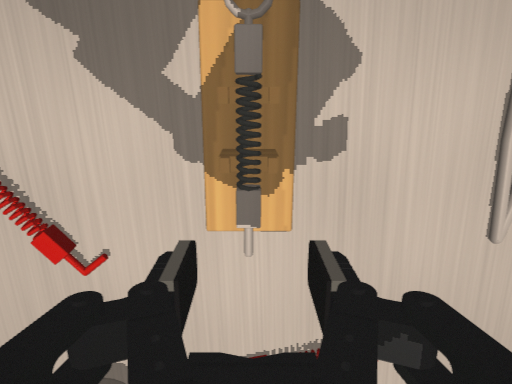

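Request:
apply_moves(commands=[[4.5, 0.05, -0.16, 2.5, 0], [4.5, 0, 0, 2.5, 0], [4, 0, 0, 0.95, 0], [4, 0, 0, 0, 0], [0, 0, 0, 0, 0], [0, 0, 0, 0, 0], [0, 0, 0, 0, 0], [0, 0, 0, 0, 0], [0, 0, 0, 0, 0], [0, 0, 0, 0, 0]], squeeze=50)

```text
time_s: 3.47
eef_pos: [540.1, -236.8, 41.9]
ee_rot: [0.0, 0.719, 0.695, 0.0]
force: [0.3, 0.3, -0.2]
grip_width: -0.003
```

Run:
```python
from h import *
s=ctrl.sense();print(s["eef_pos"],s["ee_rot"],s["force"],s["wrist_torque"],s["grip_width"]*85); c,im=shot("wrist","w4")
```

```text
[ 540.11656376 -236.83137478   41.87408677] [2.62487867e-04 7.19042127e-01 6.94966435e-01 6.42825385e-05] [ 0.33685903  0.31377625 -0.15138889] [-0.04323494 -0.03264761 -0.0059704 ] -0.24761594743640558
```

View pics/w4.png

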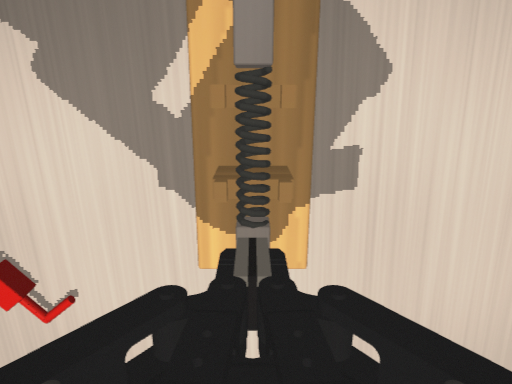

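Run:
```python
from h import *
c,im=load("w4"); crop(im,180,200,330,384,4,"w4c")
s=ctrl.sense();print(proj(c,s["eef_pos"]),proj(c,s["eef_pos"]+[0,0,8]),proj(c,s["eef_pos"]-[0,0,11]),proj(c,[541,-237,58]),proj(c,[541.5,-224,58]),proj(c,[540.6,-250,58]),proj(c,[540.4,-260,50]))
c,im=shot("side","sd4"); u,v=map(int,proj(c,[541,-237,50])); crop(im,u-50,v-40,u+50,v+40,7,"sd4c")
c,im=shot("scene","sc4"); u,v=map(int,proj(c,[541,-237,50])); crop(im,u-50,v-40,u+50,v+40,7,"sc4c")
```

```text
(np.float64(250.99748982446363), np.float64(236.70100790254975)) (np.float64(250.94708307634298), np.float64(243.1180376102911)) (np.float64(251.06006290255405), np.float64(228.7351438866773)) (np.float64(252.87385852548064), np.float64(250.68892734764034)) (np.float64(253.0410976748215), np.float64(224.96686213497668)) (np.float64(252.92060699643378), np.float64(275.2746637337841)) (np.float64(253.12749428949957), np.float64(284.7870160033833))
```

View pics/w4c.png

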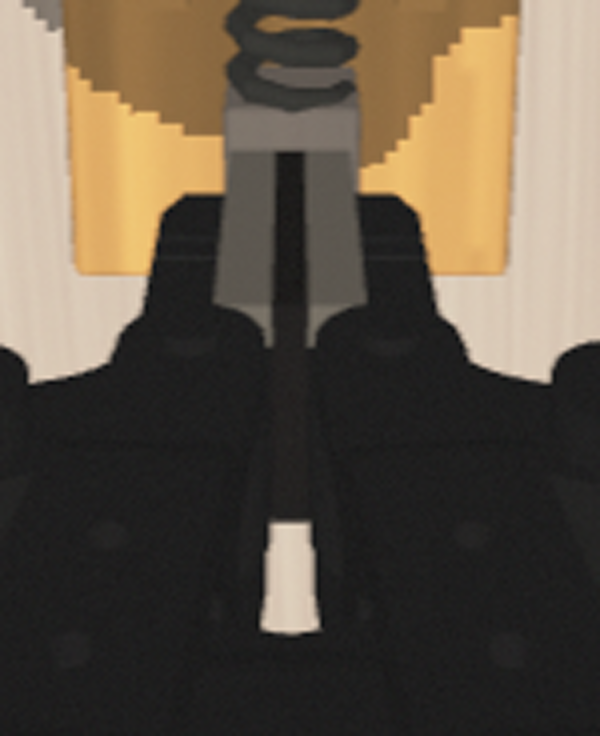

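View pics/sd4c.png

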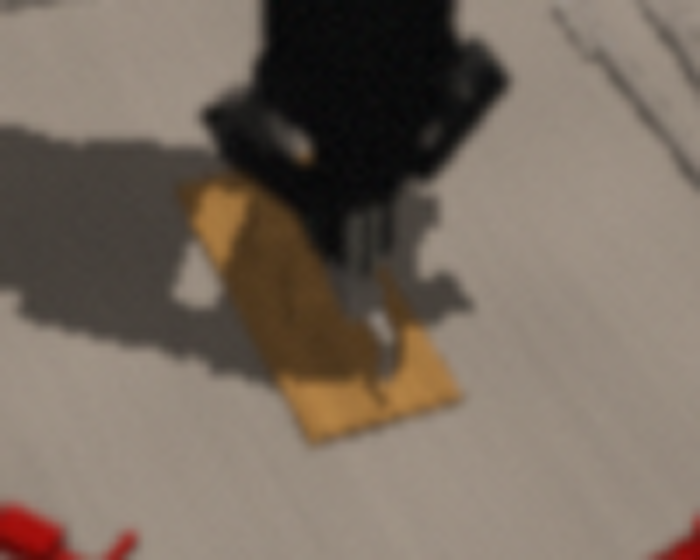

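View pics/sc4c.png

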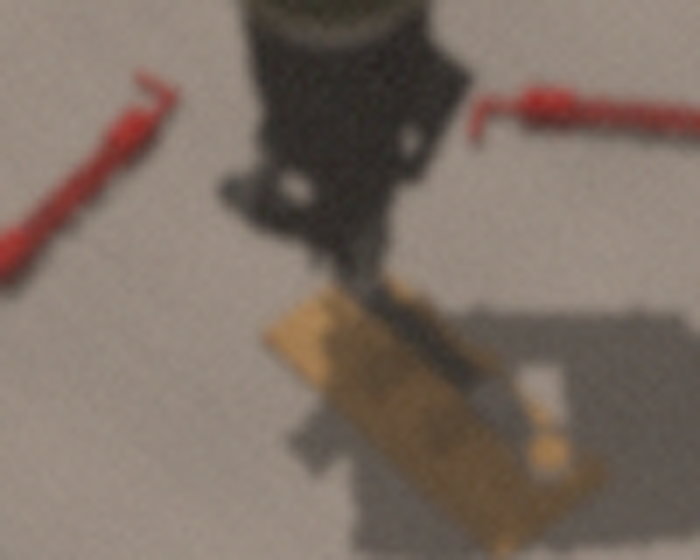

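Request:
apply_moves(commands=[[0, 0, 0, -0.5, 0], [0, 0, 0, -0.5, 0], [0, 0, 0, 0, 0], [0, 0, 0, 0, 0]])

```text
time_s: 3.95
eef_pos: [540.2, -236.9, 52.0]
ee_rot: [0.0, 0.719, 0.695, 0.0]
force: [-0.3, -0.1, -0.3]
grip_width: -0.003
```

Run:
```python
from h import *
s=ctrl.sense();print(s["eef_pos"],s["ee_rot"],s["force"],s["wrist_torque"],s["grip_width"]*85); c,im=shot("wrist","w5")
```

```text
[ 540.20027465 -236.88154834   52.01983375] [4.84063756e-04 7.19008032e-01 6.95001588e-01 8.39101421e-05] [-0.34423559 -0.09516918 -0.32791941] [ 0.0268183  -0.02896705  0.01842844] -0.24636602216464656
```

View pics/w5.png

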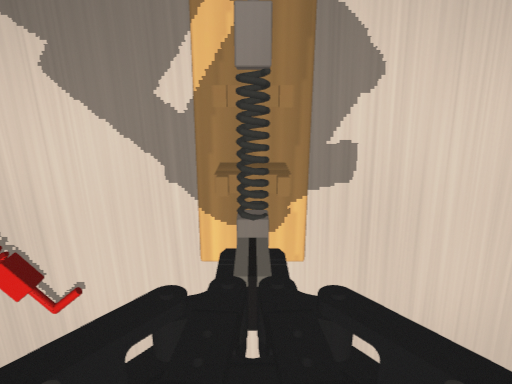

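Run:
```python
from h import *
c,im=load("w5"); crop(im,205,190,305,300,6,"w5c")
c,im=shot("side","sd5"); crop(im,220,180,320,270,6,"sd5c")
```

```text
(no output)
```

View pics/w5c.png

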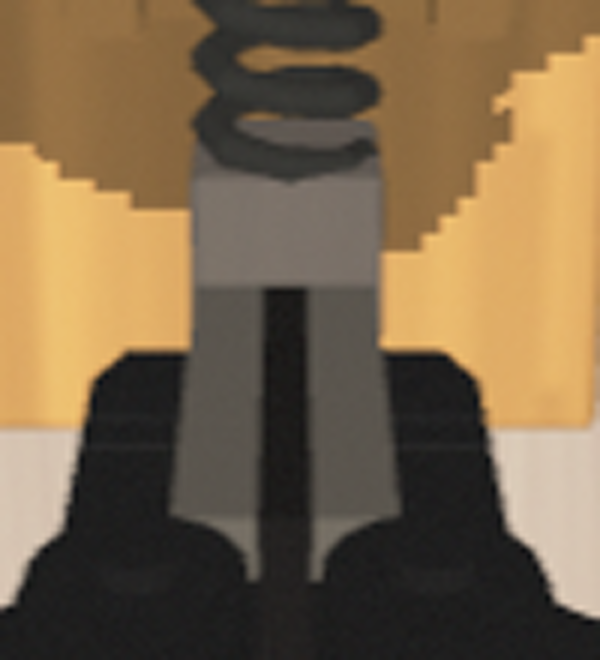

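View pics/sd5c.png

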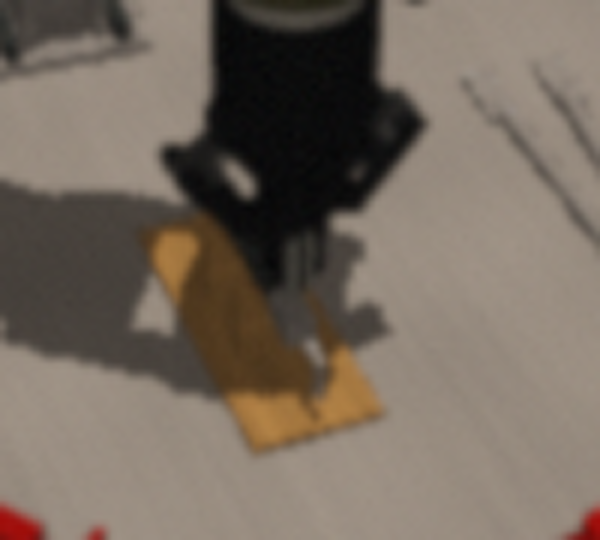

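Run:
```python
from h import *
c,im=load("sd5"); s=ctrl.sense(); p=s["eef_pos"]
for dz in(-11,0,8,15,26,40): 
    u,v=proj(c,p+[0,0,dz]); print(dz,(u-220)*6,(v-180)*6)
print([( (u-220)*6,(v-180)*6) for u,v in [proj(c,q) for q in ([541,-237,58],[541,-237,42],[540,-262,53],[540,-263,29])]])
c=load("w5")[0]
for dy in (-11,0,11):
  for dz in(-11,0,10,15,20,26): print(dy,dz,proj(c,p+[0,dy,dz]))
```

```text
-11 288.70432081960837 331.67487775572476
0 288.92564792334383 315.32297111095795
8 289.08835556061626 303.3019395691167
15 289.2319463257412 292.693285017799
26 289.4599269892026 275.8498055576632
40 289.75429383237577 254.10163708826366
[(np.float64(291.26827474011907), np.float64(305.33665622063614)), (np.float64(290.9249721086194), np.float64(329.22841479528194)), (np.float64(311.0771246836448), np.float64(346.5371497014322)), (np.float64(311.16064748151143), np.float64(383.5172391769295))]
-11 -11 (np.float64(251.34233060844085), np.float64(246.57852339554654))
-11 0 (np.float64(251.304481655254), np.float64(255.44255200388213))
-11 10 (np.float64(251.26601510780887), np.float64(264.45121798558654))
-11 15 (np.float64(251.24511462301132), np.float64(269.34600316651324))
-11 20 (np.float64(251.22297037963602), np.float64(274.53207015813064))
-11 26 (np.float64(251.1945934199641), np.float64(281.17780699282343))
0 -11 (np.float64(250.66811620150708), np.float64(228.25204628544503))
0 0 (np.float64(250.58949057509574), np.float64(236.17881425090536))
0 10 (np.float64(250.50942780863505), np.float64(244.25046978324767))
0 15 (np.float64(250.4658610298087), np.float64(248.64272409676246))
0 20 (np.float64(250.41965136415385), np.float64(253.30142526236403))
0 26 (np.float64(250.36035975796835), np.float64(259.27900313337557))
11 -11 (np.float64(249.97152091983588), np.float64(209.31721286559775))
11 0 (np.float64(249.84932773682246), np.float64(216.23688321612937))
11 10 (np.float64(249.72465253563664), np.float64(223.29710762322523))
11 15 (np.float64(249.6567039191666), np.float64(227.1449657045963))
11 20 (np.float64(249.58455180752236), np.float64(231.2308632592811))
11 26 (np.float64(249.49185028397102), np.float64(236.48045221463207))
```

Request:
apply_moves(commands=[[4.5, 0, 0.1, 0, 0], [4.5, 0, 0, 0, 0], [4.5, 0, 0, 0, 0], [4.5, 0, 0, 0.8, 0], [4.5, 0, 0, 0.8, 0], [4.5, 0, 0, 0.6, 0], [4.5, 0, 0, 0, 0], [4.5, 0, 0, 0, 0]])

```text
time_s: 4.72
eef_pos: [540.7, -236.6, 28.8]
ee_rot: [-0.001, 0.719, 0.695, -0.0]
force: [-0.8, -0.5, 0.1]
grip_width: 0.531
```

Run:
```python
from h import *
s=ctrl.sense();print(s["eef_pos"],s["ee_rot"],s["force"],s["wrist_torque"],s["grip_width"]*85); c,im=shot("wrist","w6"); crop(im,160,170,350,330,4,"w6c")
c,im=shot("side","sd6"); crop(im,220,180,320,270,6,"sd6c")
```

```text
[ 540.70809453 -236.61928784   28.84774713] [-5.88829400e-04  7.19034738e-01  6.94973874e-01 -1.15765438e-04] [-0.81214242 -0.47858043  0.09542852] [ 0.06280982 -0.02019442  0.00654376] 45.140958133436754
```

View pics/w6c.png

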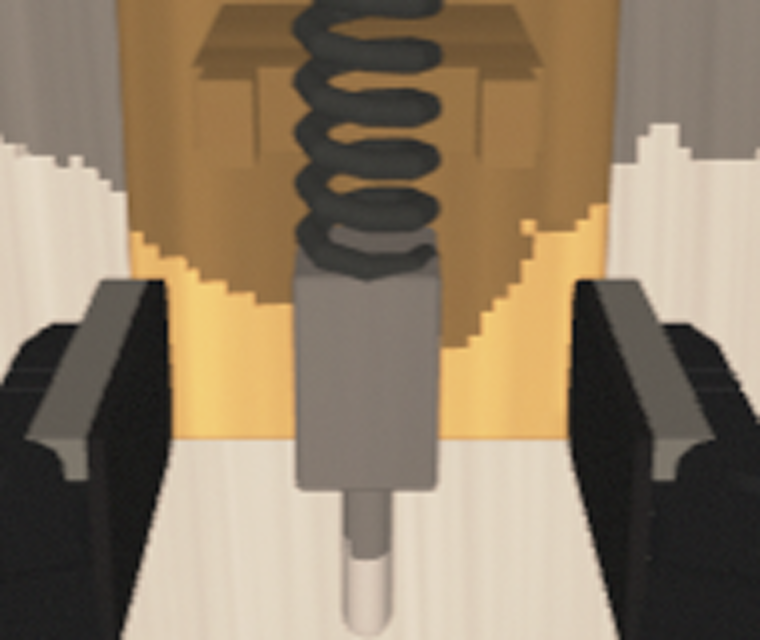

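View pics/sd6c.png

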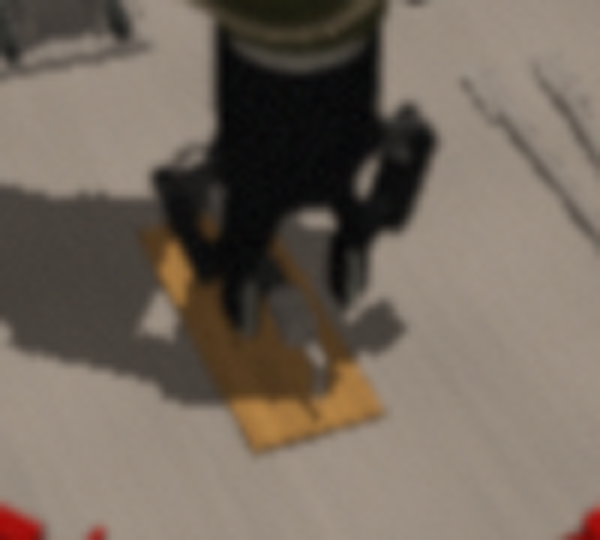

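Request:
apply_moves(commands=[[4.5, 0, 0, 0.6, 0], [4.5, 0, 0, 0.6, 0], [4.5, 0, 0, 0.4, 0], [4.5, 0, 0, 0, 0], [4.5, 0, 0, 0, 0]])

```text
time_s: 5.23
eef_pos: [540.8, -236.7, 13.1]
ee_rot: [-0.0, 0.719, 0.695, -0.0]
force: [-0.7, 0.8, 0.1]
grip_width: 0.525
```

Run:
```python
from h import *
s=ctrl.sense();print(s["eef_pos"],s["ee_rot"],s["force"],s["wrist_torque"],s["grip_width"]*85); c,im=shot("wrist","w7"); crop(im,160,170,350,330,4,"w7c")
```

```text
[ 540.8448296  -236.67127879   13.14518211] [-3.11112147e-04  7.19018394e-01  6.94990970e-01 -6.35222906e-05] [-0.74535022  0.77908242  0.09635654] [ 0.01519519 -0.00456066  0.01666311] 44.613384298698335
```

View pics/w7c.png

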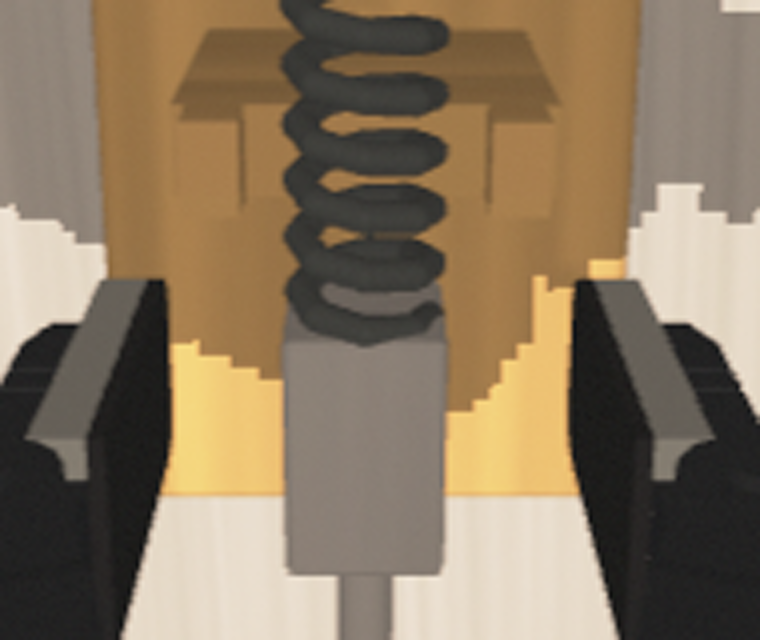

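Request:
apply_moves(commands=[[2.5, 0, 0, 0, 0], [0, 0, 0, 0, 0], [0, 0, 0, 0, 0], [0, 0, 0, 0, 0], [0, 0, 0, 0, 0], [0, 0, 0, 0, 0], [0, 0, 0, 0, 0]], squeeze=50)

```text
time_s: 5.87
eef_pos: [541.1, -236.9, 13.8]
ee_rot: [0.0, 0.719, 0.695, 0.0]
force: [-0.4, 0.9, 4.5]
grip_width: 0.173
```

Run:
```python
from h import *
s=ctrl.sense();print(s["eef_pos"],s["ee_rot"],s["force"],s["wrist_torque"],s["grip_width"]*85); c,im=shot("wrist","w8"); crop(im,160,170,350,330,4,"w8c")
```

```text
[ 541.11057777 -236.85363188   13.79466894] [2.24078209e-04 7.19020383e-01 6.94988947e-01 4.69371878e-05] [-0.41755855  0.85684448  4.53261659] [0.10587869 0.13470474 0.02586029] 14.723747382770911
```

View pics/w8c.png

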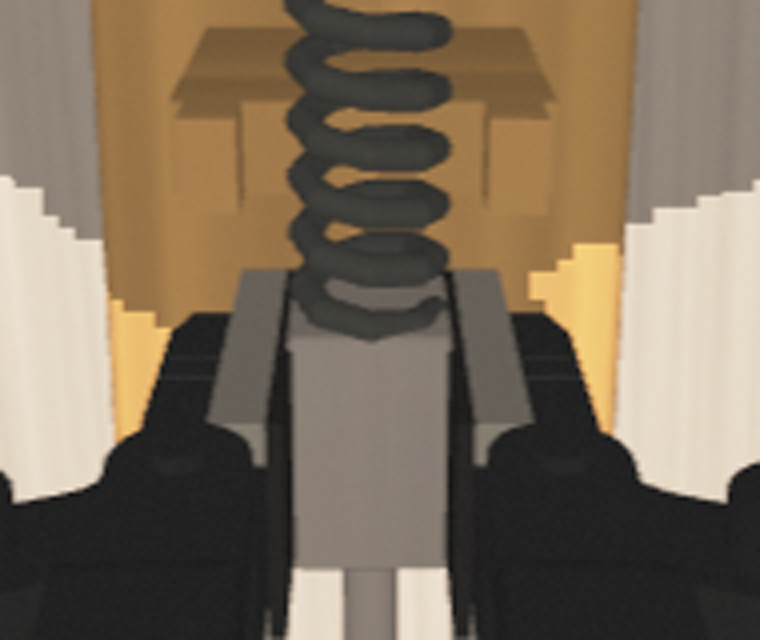

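Request:
apply_moves(commands=[[0, 0, 0, -1, 0], [0, 0, 0, -2, 0], [0, 0, 0, -3, 0], [0, 0, 0, -4, 0], [0, 0, 0, 0, 0], [0, 0, 0, 0, 0], [0, 0, 0, 0, 0]])

```text
time_s: 6.5
eef_pos: [540.5, -236.5, 112.9]
ee_rot: [-0.001, 0.719, 0.695, -0.0]
force: [0.5, -0.3, -1.4]
grip_width: 0.181
```

Run:
```python
from h import *
s=ctrl.sense();print(s["eef_pos"],s["ee_rot"],s["force"],s["wrist_torque"],s["grip_width"]*85); c,im=shot("wrist","w9")
c,im=shot("side","sd9"); crop(im,180,150,340,270,5,"sd9c")
```

```text
[ 540.52127632 -236.46916341  112.87468813] [-6.26254679e-04  7.19024095e-01  6.94984847e-01 -1.45841428e-04] [ 0.48382718 -0.29807377 -1.40595629] [-0.06809487  0.0257165  -0.00780198] 15.370698809438949
```

View pics/w9.png

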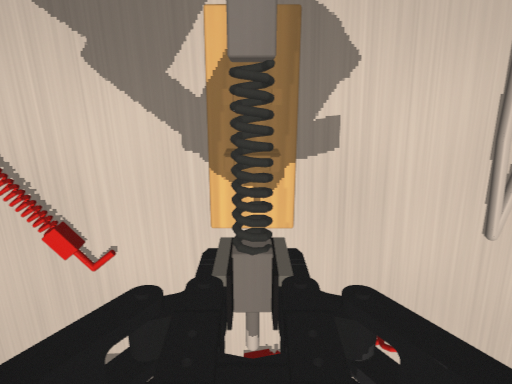

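View pics/sd9c.png

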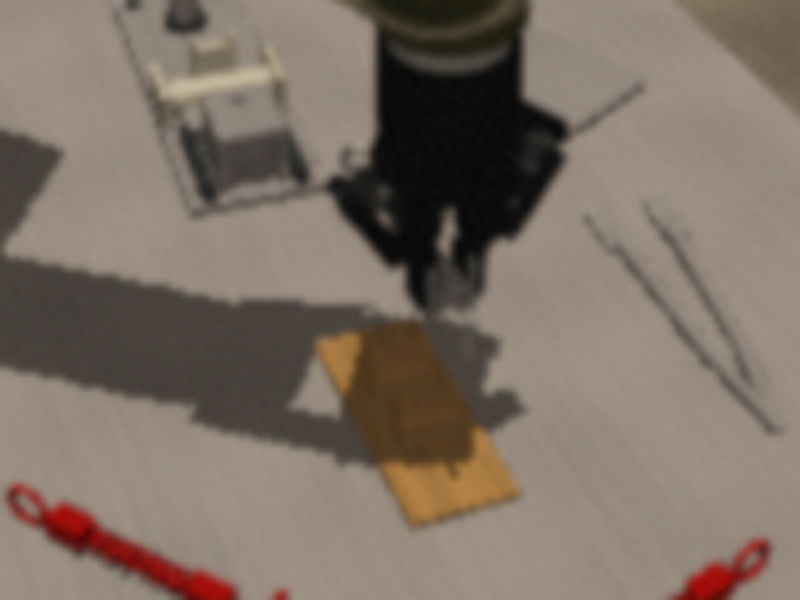

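Run:
```python
from h import *
c,im=load("w9"); crop(im,190,0,320,75,6,"w9a"); crop(im,190,220,320,350,5,"w9b")
from scipy.optimize import fsolve
```

```text
(no output)
```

View pics/w9a.png

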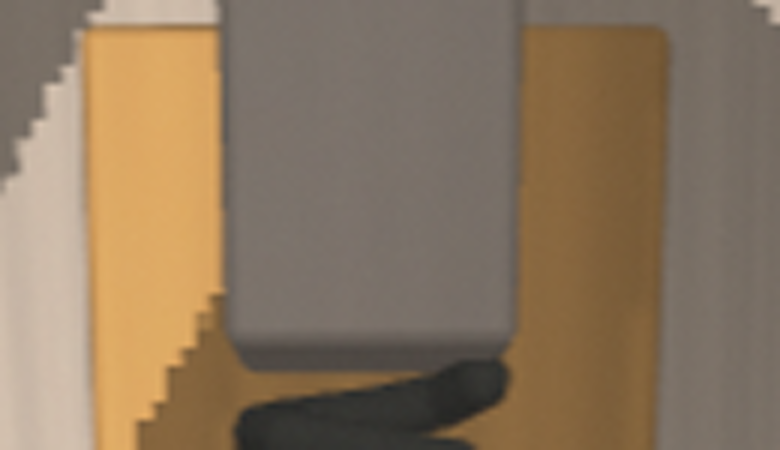

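View pics/w9b.png

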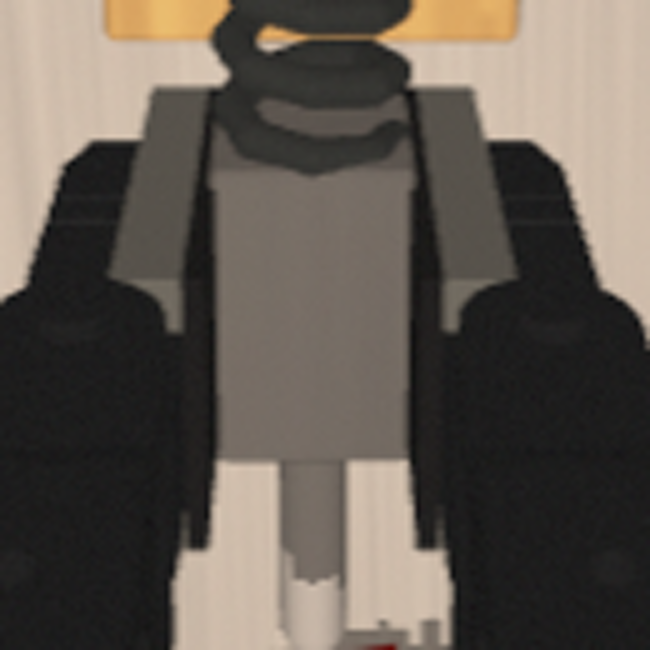

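```bash
cat > pitch.py <<'E'
from h import *
from scipy.optimize import least_squares
def pitch(c,p,v_front,v_back,v_eye=None,extra=()):
    # spring approx along tool x in yz plane; unknown: y,z of hook block centre top rel world, pitch (eye up +)
    yaw=np.radians(1.96); x=p[0]
    obs=[(13,v_front),(-13,v_back)]+([(83,v_eye)] if v_eye else [])+list(extra)
    def pt(q,s): 
        L=s*np.cos(q[2]); return np.array([x,q[0]+L,q[1]+s*np.sin(q[2])])
    return least_squares(lambda q:[proj(c,pt(q,s))[1]-v for s,v in obs],[p[1],p[2]+45,0],x_scale=[1,1,.01])
E
python3 - <<'E'
from pitch import *
c,_=load("w9"); p=np.array([540.5,-236.5,112.9])
r=pitch(c,p,254-.4,312-.4,57.5-.4); print(r.x-[p[1],p[2],0],np.degrees(r.x[2]),r.cost)
for d in [(1,0,0),(0,1,0),(0,0,1)]:
    r=pitch(c,p,253.6+d[0],311.6+d[1],57.1+d[2]); print(d,r.x-[p[1],p[2],0],np.degrees(r.x[2]))
E
```

```text
[-6.82763593e-01  4.44811947e+01  1.87543317e-02] 1.074544054206931 1.6121792547820774e-24
(1, 0, 0) [-0.85112228 44.61386498  0.04614023] 2.643640186307843
(0, 1, 0) [-5.64381456e-01  4.50187686e+01 -3.57223452e-03] -0.2046739615332434
(0, 0, 1) [-9.08644370e-01  4.40891618e+01  1.34450612e-02] 0.7703452598002988
```

Request:
apply_moves(commands=[[0, 1, 0, -3.5, 0], [0, 3, -1, -2.5, 0], [0, 3.8, -1, -1, 0], [0, 3.8, -1, -1, 0], [0, 3.8, -1, -1, 0], [0, 3.8, -1, 0, 0], [0, 3.8, -1, 0, 0], [0, 3.8, -1, 0, 0], [0, 3.8, -1, 0, 0], [0, 3.8, -0.4, 0, 0], [0, 3.8, 0, 0, 0], [0, 3, 0, 0, 0]])

```text
time_s: 7.6
eef_pos: [470.0, 180.4, 202.6]
ee_rot: [-0.001, 0.719, 0.695, -0.001]
force: [0.9, 0.2, -1.7]
grip_width: 0.176
```

Request:
apply_moves(commands=[[0, 0, 0, 0, 0], [0, 0, 0, 0, 0], [0, 0, 0, 0, 0]])

```text
time_s: 7.85
eef_pos: [470.7, 177.4, 202.6]
ee_rot: [-0.0, 0.719, 0.695, -0.001]
force: [-0.6, 0.6, -1.8]
grip_width: 0.177
```

Run:
```python
from h import *
s=ctrl.sense();print(s["eef_pos"],s["ee_rot"],s["force"],np.abs(s["dq"]).max(),s["grip_width"]*85); c,im=shot("wrist","w10"); crop(im,200,0,460,280,2.1,"w10c")
```

```text
[470.74370544 177.36153547 202.64395718] [-4.28128096e-04  7.19001295e-01  6.95008089e-01 -8.43407388e-04] [-0.59153674  0.63207747 -1.83715427] 0.023776979968622453 15.040790976008015
```

View pics/w10.png

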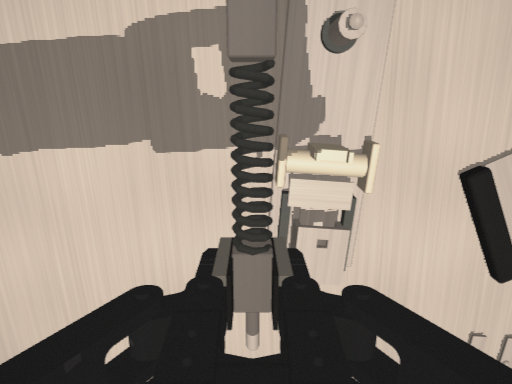

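Unit lit now: post at about (352,20), saddle (332,156), hole (322,243).

Run:
```python
from h import *
c,im=load("w10"); crop(im,310,0,410,70,7,"w10a"); crop(im,265,130,385,275,5,"w10b")
```

```text
(no output)
```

View pics/w10a.png

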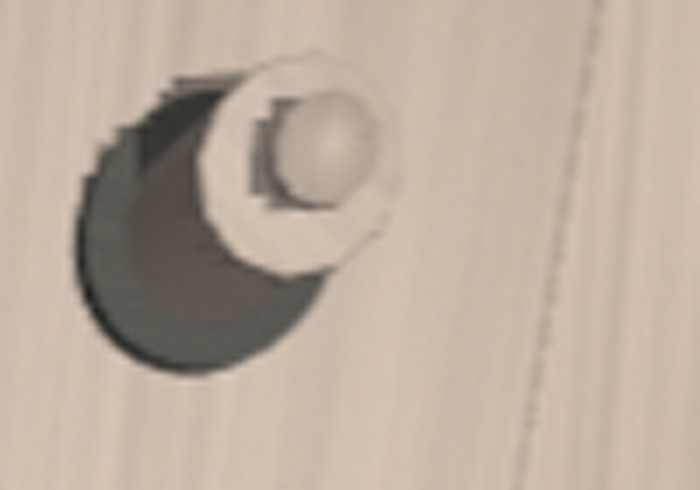

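View pics/w10b.png

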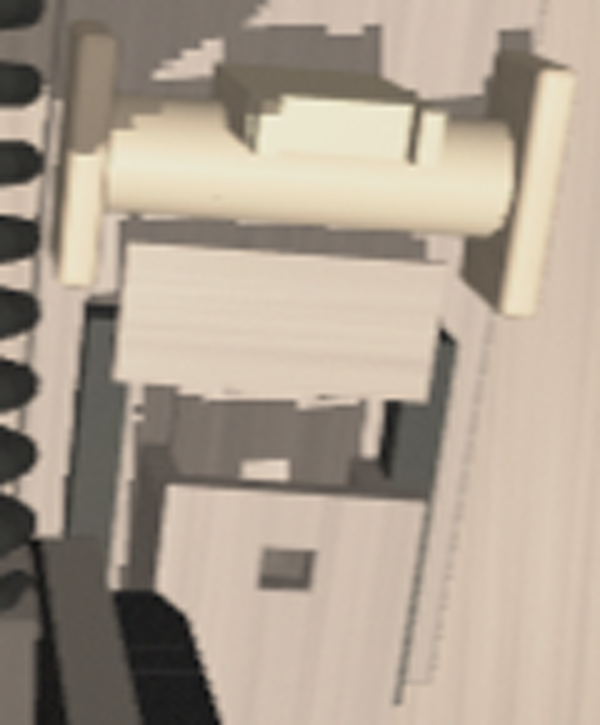

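Run:
```python
from h import *
c,im=load("w10")
Q=lambda x,y,z,k,ox,oy:ray(c,ox+(x+.5)/k-.5,oy+(y+.5)/k-.5,z)[:2]
A=lambda x,y,z:Q(x,y,z,7,310,0); B=lambda x,y,z:Q(x,y,z,5,265,130)
h=B(287,569,60);print("hole",h,"size",B(315,569,60)-B(260,569,60),B(287,548,60)-B(287,590,60))
print("head69,72",A(325,148,69),A(325,148,67.5),"should",A(300,165,60),A(400,165,60)-A(200,165,60))
for P in (A(325,148,68.5),A(300,165,60)):
    d=P-h; print("len",np.hypot(*d),"yaw",np.degrees(np.arctan2(d[0],d[1])))
e1,e2=B(168,487,60),B(428,500,60); print("plate edge",e1,e2,np.hypot(*(e2-e1)),np.degrees(np.arctan2(-(e2-e1)[1],(e2-e1)[0])),"mid",(e1+e2)/2)
print("right base edge yaw", [Q(x,y,10,7,310,0) for x,y in((600,0),(520,490))], B(400,700,60),B(428,500,60))
e=Q(600,0,10,7,310,0)-B(430,685,10);print(np.degrees(np.arctan2(e[0],e[1])))
print("saddle top face",B(335,125,62))
```

```text
hole [536.73565338 106.86979442] size [10.70734773 -0.34282441] [-0.21357791  8.90734653]
head69,72 [557.11831696 301.45943011] [557.5375945  301.72966553] should [556.82046118 301.37913496] [23.25220004 -0.78208007]
len 195.75842496653567 yaw 6.017686273000394
len 195.54355796682455 yaw 5.895401641536242
plate edge [513.4860267  124.74489259] [563.50042955 120.45461246] 50.198077613343166 4.902880901865464 mid [538.49322813 122.59975252]
right base edge yaw [array([609.22178374, 328.76272289]), array([603.16624662, 267.5678569 ])] [559.93623118  77.71015016] [563.50042955 120.45461246]
5.911521150769913
saddle top face [542.85144301 194.21696323]
```

Request:
apply_moves(commands=[[0, -1.1, 2.3, 0, 0], [0, -1.1, 2.3, 0, 0], [0, -1.1, 2.4, 0, 0], [0, 0, 0, 3, 0.069], [0, 0, 0, 3.5, 0], [0, 0, 0, 3.5, 0], [0, 0, 0, 2.5, 0], [0, 0, 0, 0, 0], [0, 0, 0, 0, 0], [0, 0, 0, 0, 0]])

```text
time_s: 8.73
eef_pos: [541.0, 141.9, 80.4]
ee_rot: [0.001, 0.743, 0.669, 0.001]
force: [1.0, -1.5, -1.7]
grip_width: 0.173
```

Run:
```python
from h import *
s=ctrl.sense();q=s["ee_rot"];print(s["eef_pos"],q,np.degrees(2*np.arctan2(q[1],q[2]))-90,s["force"],np.abs(s["dq"]).max(),s["grip_width"]*85); c,im=shot("wrist","w11")
for k in ("side","scene"):
    c,im=shot(k,k+"11"); u,v=map(int,proj(c,[545,170,70])); u=max(u,80);v=max(v,60); crop(im,u-80,v-60,u+80,v+60,5,k+"11c")
```

```text
[541.04300823 141.88447221  80.37661765] [0.00090801 0.7429048  0.66939559 0.00108385] 5.9590298411432485 [ 1.03073403 -1.45994146 -1.66548897] 0.015723800878047034 14.741626263905827
```

View pics/w11.png

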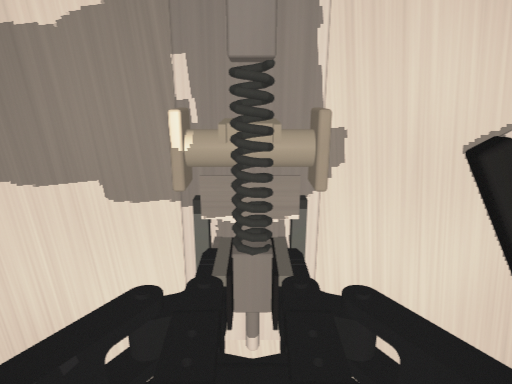

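View pics/side11c.png

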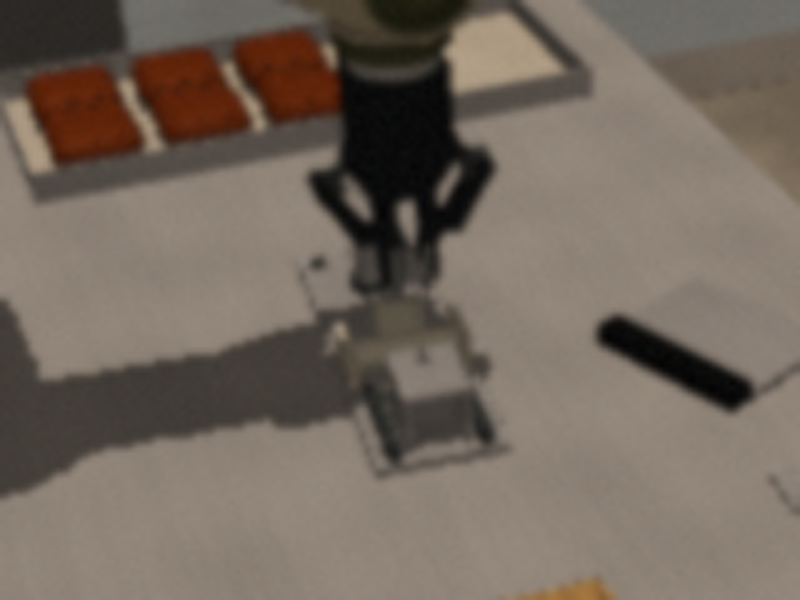

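View pics/scene11c.png

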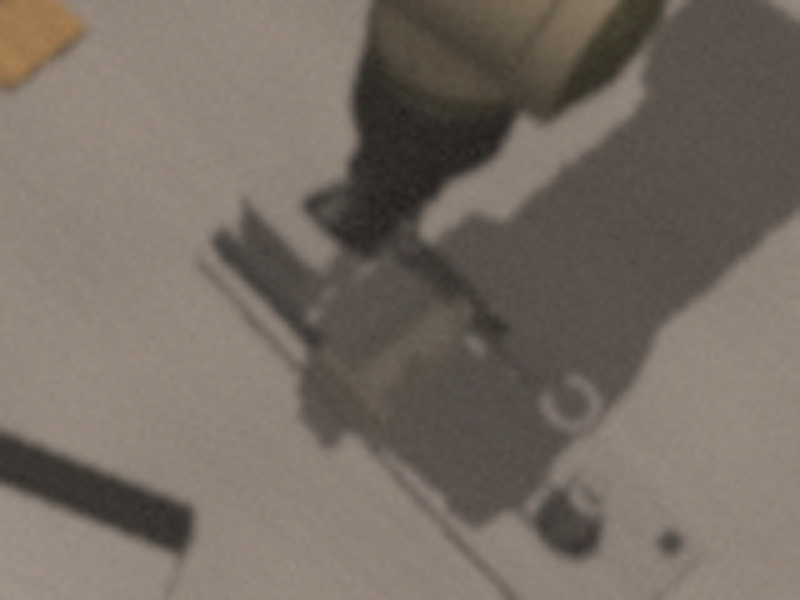

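Request:
apply_moves(commands=[[0, 0, -0.14, 1, 0], [0, 0, 0, 1, 0], [0, 0, 0, 0.8, 0], [0, 0, 0, 0, 0], [0, 0, 0, 0, 0], [0, 0, 0, 0, 0]])

```text
time_s: 9.38
eef_pos: [538.6, 142.6, 50.6]
ee_rot: [0.0, 0.743, 0.67, 0.0]
force: [-0.0, -1.0, -1.4]
grip_width: 0.173
```

```bash
cat > st.py <<'E'
from h import *
s=ctrl.sense();q=s["ee_rot"];print(s["time_s"],"pos",s["eef_pos"].round(2),"yaw",round(np.degrees(2*np.arctan2(q[1],q[2]))-90,2),"F",s["force"].round(2),"T",s["wrist_torque"].round(3),"w",round(s["grip_width"]*85,1),"dq",np.abs(s["dq"]).max().round(3))
yaw=np.radians(5.9);a=np.array([np.sin(yaw),np.cos(yaw)]);b=np.array([a[1],-a[0]])
d=s["eef_pos"][:2]-[536.7,107.2]; print("leg rel hole along",(d@a-34.7).round(2),"lat",(d@b+.7).round(2),"tip rel plate",(s["eef_pos"][2]+12.4-60).round(2), "F along",(s["force"][:2]@a).round(2),"lat",(s["force"][:2]@b).round(2))
E
python3 st.py
```

```text
9.3833 pos [538.63 142.65  50.56] yaw 5.9 F [-0.02 -1.05 -1.44] T [-0.098  0.017 -0.041] w 14.7 dq 0.008
leg rel hole along 0.76 lat -1.02 tip rel plate 2.96 F along -1.04 lat 0.09
```

Request:
apply_moves(commands=[[0, -0.07, 0.1, 0, 0], [0, 0, 0, 0.2, 0], [0, 0, 0, 0.2, 0], [0, 0, 0, 0.1, 0], [0, 0, 0, 0, 0]])

```text
time_s: 9.8
eef_pos: [539.2, 141.8, 45.2]
ee_rot: [-0.0, 0.743, 0.67, -0.0]
force: [0.2, 1.2, -1.7]
grip_width: 0.176
```

```bash
python3 st.py
```

```text
9.8 pos [539.24 141.8   45.21] yaw 5.9 F [ 0.25  1.2  -1.73] T [-0.073 -0.056  0.008] w 15.0 dq 0.004
leg rel hole along -0.03 lat -0.33 tip rel plate -2.39 F along 1.22 lat 0.12
```

Request:
apply_moves(commands=[[0, 0, 0, 0.2, 0], [0, 0, 0, 0.2, 0], [0, 0, 0, 0, 0]])

```text
time_s: 10.05
eef_pos: [539.2, 141.8, 41.1]
ee_rot: [-0.0, 0.743, 0.67, -0.0]
force: [-0.3, 0.8, -1.1]
grip_width: 0.175
```

```bash
python3 st.py
```

```text
10.05 pos [539.16 141.83  41.05] yaw 5.9 F [-0.29  0.81 -1.07] T [-0.079  0.02   0.032] w 14.9 dq 0.006
leg rel hole along 0.0 lat -0.41 tip rel plate -6.55 F along 0.77 lat -0.37
```

Request:
apply_moves(commands=[[0, 0, 0, 0.25, 0], [0, 0, 0, 0.25, 0], [0, 0, 0, 0.25, 0], [0, 0, 0, 0.2, 0], [0, 0, 0, 0, 0], [0, 0, 0, 0, 0]])

```text
time_s: 10.55
eef_pos: [539.4, 141.8, 31.9]
ee_rot: [-0.0, 0.743, 0.67, -0.0]
force: [-0.1, 0.4, -2.6]
grip_width: 0.173
```

```bash
python3 st.py
```

```text
10.55 pos [539.36 141.81  31.88] yaw 5.9 F [-0.07  0.43 -2.62] T [-0.032  0.008 -0.041] w 14.7 dq 0.005
leg rel hole along -0.0 lat -0.22 tip rel plate -15.72 F along 0.42 lat -0.12
```

Request:
apply_moves(commands=[[0, 0, 0, 0.2, 0], [0, 0, 0, 0.15, 0], [0, 0, 0, 0, 0], [0, 0, 0, 0, 0]])

```text
time_s: 10.88
eef_pos: [539.3, 141.8, 28.4]
ee_rot: [-0.0, 0.743, 0.67, -0.0]
force: [-0.6, 0.4, -2.3]
grip_width: 0.176
```

```bash
python3 st.py
```

```text
10.8833 pos [539.34 141.83  28.4 ] yaw 5.9 F [-0.59  0.36 -2.33] T [-0.06  -0.009 -0.007] w 15.0 dq 0.004
leg rel hole along 0.01 lat -0.23 tip rel plate -19.2 F along 0.3 lat -0.62
```

Request:
apply_moves(commands=[[0, 0, 0, 0.1, 0], [0, 0, 0, 0.05, 0], [0, 0, 0, 0, 0], [0, 0, 0, 0, 0]])

```text
time_s: 11.22
eef_pos: [539.4, 141.8, 27.0]
ee_rot: [-0.0, 0.743, 0.67, -0.0]
force: [-0.2, 0.4, -1.8]
grip_width: 0.175
```

```bash
python3 st.py
python3 - <<'E'
from h import *
c,im=shot("wrist","w12")
for k in ("side",):
    c,im=shot(k,k+"12"); u,v=map(int,proj(c,[545,170,70])); u=max(u,80);v=max(v,60); crop(im,u-50,v-20,u+50,v+60,7,k+"12c")
E
```

```text
11.2167 pos [539.4  141.82  27.  ] yaw 5.9 F [-0.19  0.42 -1.76] T [-0.068  0.001  0.002] w 14.9 dq 0.002
leg rel hole along 0.02 lat -0.17 tip rel plate -20.6 F along 0.4 lat -0.23
```

View pics/side12c.png

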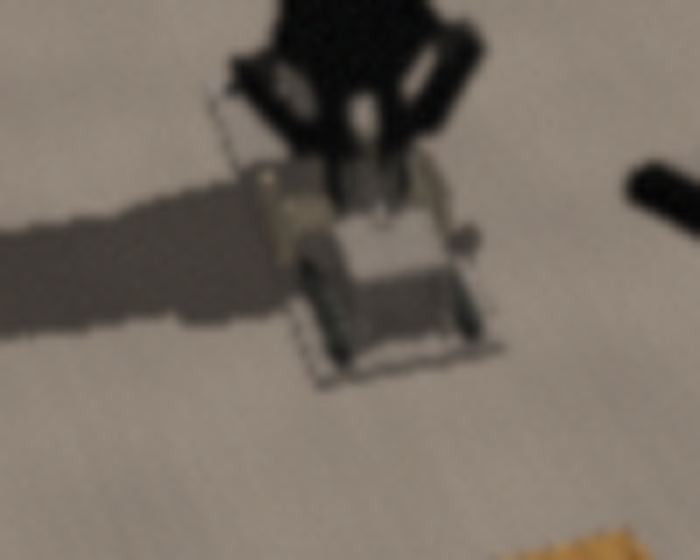

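View pics/w12.png

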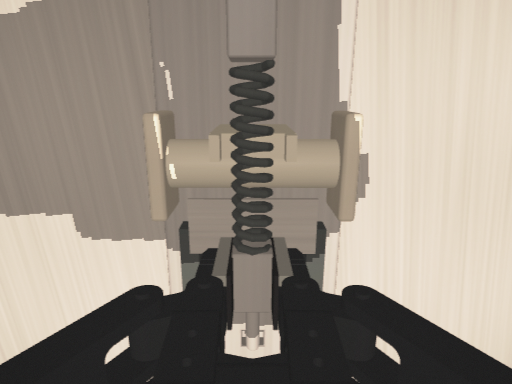

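Request:
apply_moves(commands=[[0, 0, 0, 0.05, 0], [0, 0, 0, 0, 0], [0, 0, 0, 0, 0], [2.2, 0, 0, 0, 0], [2.8, 0, 0, 0, 0], [2.8, 0, 0, 0, 0], [2.8, 0, 0, 0, 0]])

```text
time_s: 11.9
eef_pos: [539.4, 141.8, 26.4]
ee_rot: [0.0, 0.743, 0.67, 0.0]
force: [0.5, 0.0, -0.0]
grip_width: 0.331
```

```bash
python3 st.py
python3 - <<'E'
from h import *
c,im=shot("wrist","w13")
E
```

```text
11.9 pos [539.44 141.85  26.44] yaw 5.9 F [ 0.46  0.   -0.04] T [-0.036 -0.011  0.005] w 28.1 dq 0.002
leg rel hole along 0.04 lat -0.14 tip rel plate -21.16 F along 0.05 lat 0.46
```

View pics/w13.png

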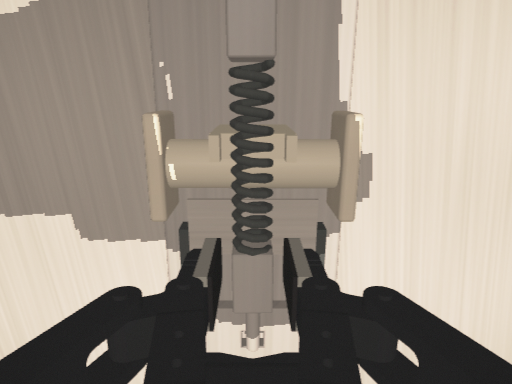

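Request:
apply_moves(commands=[[2.8, 0, 0, -1, 0], [3, 0, 0, -2, 0], [4, 0, 0, -2, 0], [4, 3, 0, -0.5, 0], [4, 3.6, 0, 0, 0], [4, 3, 0, 0, 0], [4, 0, 0, 0, 0], [4, 0, 0, 0, 0], [4, 0, 0, 0, 0]])

```text
time_s: 12.7
eef_pos: [549.2, 236.9, 81.8]
ee_rot: [0.0, 0.743, 0.67, -0.0]
force: [-0.4, -1.3, -0.4]
grip_width: 0.468
```

```bash
python3 st.py
python3 - <<'E'
from h import *
c,im=shot("wrist","w14")
c,im=shot("side","side14"); u,v=map(int,proj(c,[545,170,70])); crop(im,u-50,v-50,u+50,v+40,7,"side14c")
E
```

```text
12.7 pos [549.22 236.92  81.8 ] yaw 5.9 F [-0.41 -1.31 -0.37] T [-0.013 -0.023 -0.013] w 39.8 dq 0.021
leg rel hole along 95.62 lat -0.18 tip rel plate 34.2 F along -1.34 lat -0.28
```

View pics/w14.png

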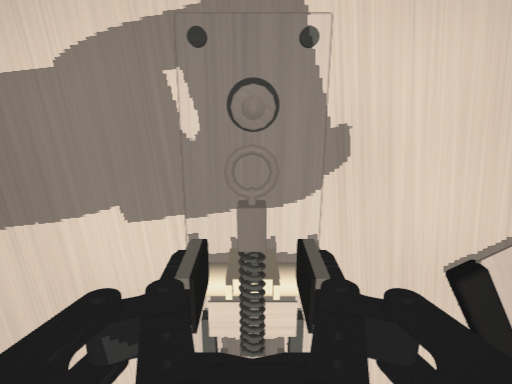

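View pics/side14c.png

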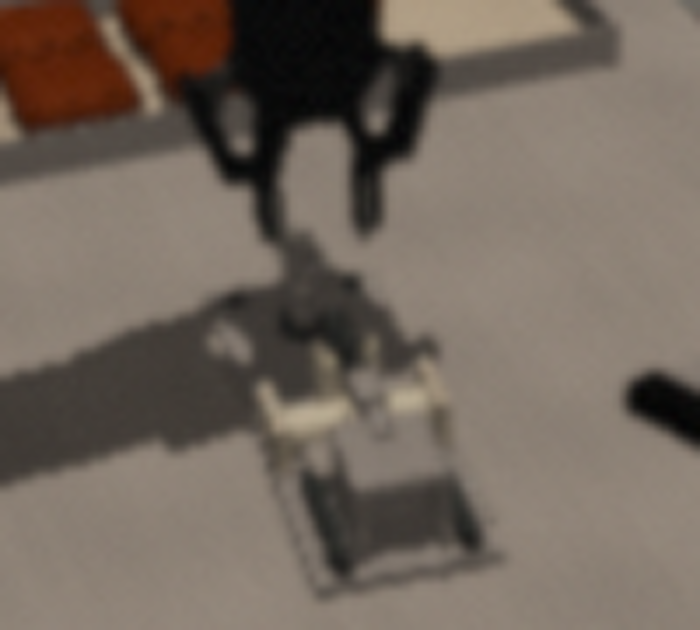

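Run:
```python
from h import *
c,im=load("w14"); crop(im,200,70,310,260,4,"w14c")
```

```text
(no output)
```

View pics/w14c.png

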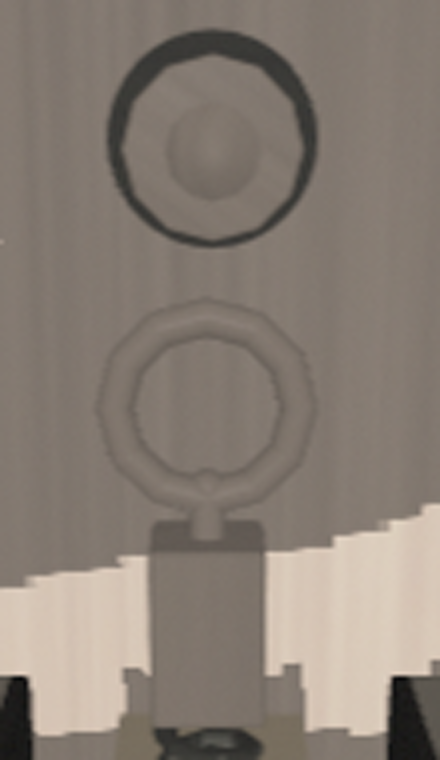

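Run:
```python
from h import *
c,im=load("w14")
yaw=np.radians(5.9);a=np.array([np.sin(yaw),np.cos(yaw)]);b=np.array([a[1],-a[0]])
T=np.array([549.22,236.92])
Q=lambda x,y,z:ray(c,200+(x+.5)/4-.5,70+(y+.5)/4-.5,z)[:2]
for n,x,y,z in [("head",212,150,68.5),("should",212,147,60),("eye",207,404,63),("eye+3",207,404,66),("eyeblk far edge",207,550,71),("near edge",207,726,71),("eyeblk L",152,640,71),("eyeblk R",266,640,71)]:
    p=Q(x,y,z); print(n,p,"along",((p-T)@a).round(1),"lat",((p-T)@b).round(1))
```

```text
head [556.61134858 301.24732066] along 64.7 lat 0.7
should [556.63104687 301.35119663] along 64.9 lat 0.7
eye [552.51184181 267.71363591] along 31.0 lat 0.1
eye+3 [552.58571545 268.35913827] along 31.6 lat 0.1
eyeblk far edge [550.65401912 249.48665882] along 12.6 lat 0.1
near edge [547.99879073 223.70952942] along -13.3 lat 0.1
eyeblk L [541.81346012 237.32112019] along -0.4 lat -7.4
eyeblk R [557.3758056  235.73040437] along -0.3 lat 8.2
```

Request:
apply_moves(commands=[[4, 0, 0, 2, 0], [4, 0, 0, 2, 0], [3.5, 0, 0, 1, 0], [3, 0, 0, 0.5, 0], [3, 0, 0, 0, 0], [3, 0, 0, 0, 0]])

```text
time_s: 13.3
eef_pos: [549.7, 237.1, 27.2]
ee_rot: [0.0, 0.743, 0.67, 0.0]
force: [0.3, 0.7, 0.6]
grip_width: 0.355
```

```bash
python3 st.py
python3 - <<'E'
from h import *
c,im=shot("wrist","w15")
E
```

```text
13.3 pos [549.72 237.11  27.21] yaw 5.93 F [0.26 0.69 0.59] T [ 0.02  -0.014 -0.011] w 30.2 dq 0.011
leg rel hole along 95.86 lat 0.3 tip rel plate -20.39 F along 0.71 lat 0.19
```

View pics/w15.png

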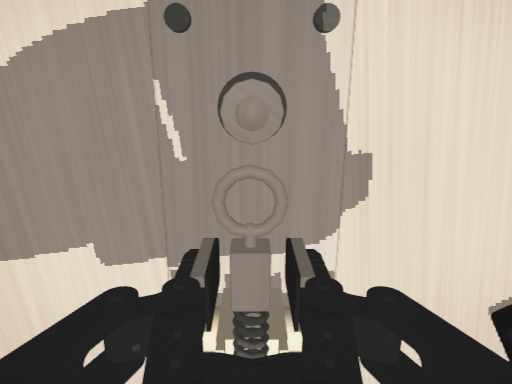

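Request:
apply_moves(commands=[[3, 0, -0.05, 0.05, 0], [1.5, 0, 0, 0, 0], [0, 0, 0, 0, 0], [0, 0, 0, 0, 0], [0, 0, 0, 0, 0], [0, 0, 0, 0, 0], [0, 0, 0, 0, 0]], squeeze=60)

```text
time_s: 13.93
eef_pos: [549.1, 237.5, 26.4]
ee_rot: [0.0, 0.743, 0.67, 0.0]
force: [-0.9, -0.1, 4.6]
grip_width: 0.175
```

```bash
python3 st.py
python3 - <<'E'
from h import *
c,im=shot("wrist","w16"); crop(im,190,70,320,350,2,"w16c")
E
```

```text
13.9333 pos [549.09 237.5   26.44] yaw 5.9 F [-0.87 -0.11  4.63] T [-0.093  0.061 -0.014] w 14.9 dq 0.001
leg rel hole along 96.19 lat -0.37 tip rel plate -21.16 F along -0.2 lat -0.86
```

View pics/w16.png

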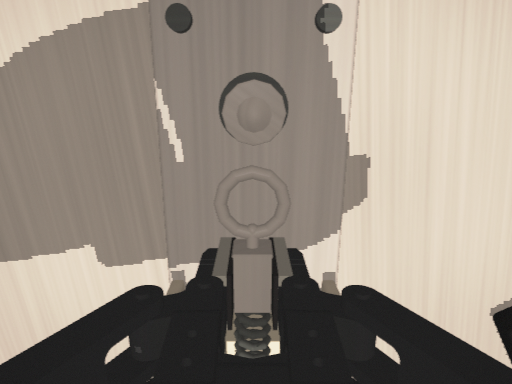

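Request:
apply_moves(commands=[[0, 0, 0, -0.05, 0], [0, 0.2, 0, -0.05, 0], [0, 0.2, 0, 0, 0], [0, 0.2, 0, 0, 0], [0, 0.2, 0, 0, 0], [0, 0, 0, 0, 0]])

```text
time_s: 14.48
eef_pos: [549.4, 245.3, 26.7]
ee_rot: [0.0, 0.742, 0.67, -0.0]
force: [1.1, -5.3, 0.8]
grip_width: 0.174
```

```bash
python3 st.py
```

```text
14.4833 pos [549.45 245.33  26.72] yaw 5.89 F [ 1.06 -5.29  0.84] T [-0.781  0.003  0.044] w 14.8 dq 0.006
leg rel hole along 104.0 lat -0.82 tip rel plate -20.88 F along -5.15 lat 1.6
```

Request:
apply_moves(commands=[[0, 0.1, 0.05, -0.4, 0], [0, 0.1, 0.05, -0.4, 0], [0, 0.1, 0.03, -0.4, 0], [0, 0.1, 0, -0.35, 0], [0, 0, 0, 0, 0], [0, 0, 0, 0, 0]])

```text
time_s: 14.98
eef_pos: [550.8, 248.9, 41.9]
ee_rot: [-0.0, 0.743, 0.67, -0.001]
force: [-1.1, -5.1, -2.8]
grip_width: 0.174
```

```bash
python3 st.py
python3 - <<'E'
from h import *
c,im=shot("wrist","w17"); crop(im,190,70,320,350,2,"w17c")
c,im=shot("side","side17"); u,v=map(int,proj(c,[545,170,70])); crop(im,u-50,v-40,u+50,v+40,7,"side17c")
E
```

```text
14.9833 pos [550.76 248.94  41.88] yaw 5.91 F [-1.15 -5.12 -2.79] T [-0.605  0.153 -0.085] w 14.8 dq 0.003
leg rel hole along 107.73 lat 0.12 tip rel plate -5.72 F along -5.21 lat -0.61
```

View pics/w17.png

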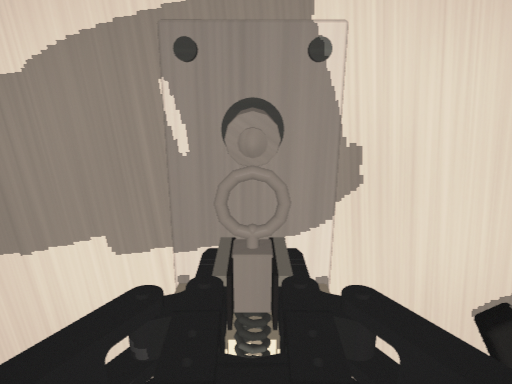

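View pics/side17c.png

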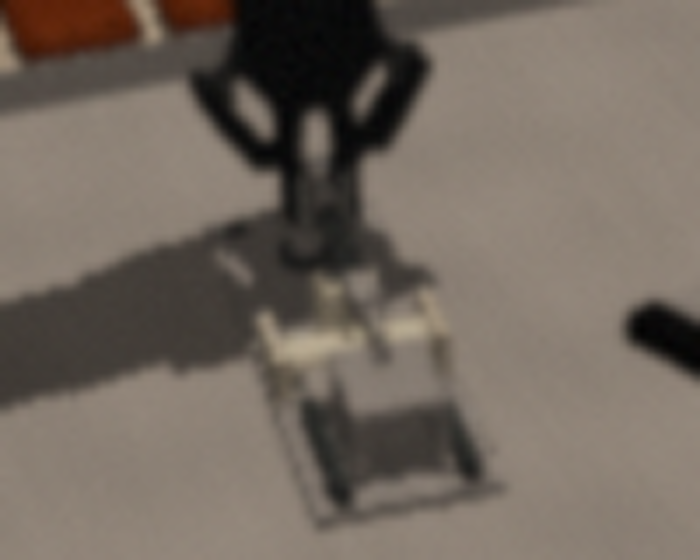

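Run:
```python
from h import *
a,b=load("side14"),load("side17")
u,v=map(int,proj(a[0],[537,105,63])); print(u,v,proj(a[0],[536.7,107.2,63]))
A=np.hstack([cv2.resize(x[1][v-22:v+18,u-18:u+18],None,fx=10,fy=10,interpolation=2) for x in(a,b)]); cv2.imwrite("pics/cmp1.png",A)
```

```text
227 169 (np.float64(227.30516530022672), np.float64(169.51043157587165))
```

View pics/cmp1.png

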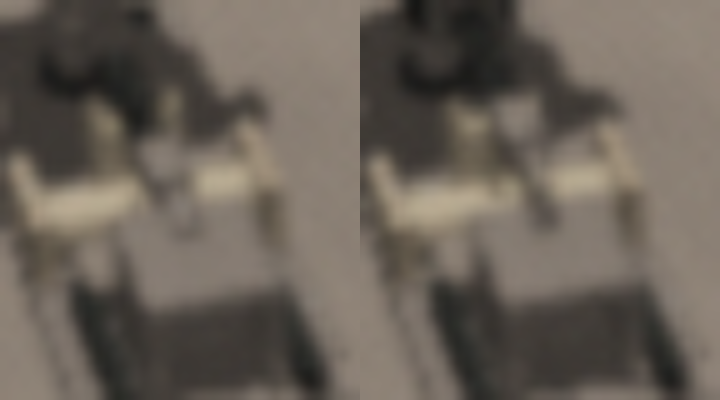

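Run:
```python
from h import *
c,im=shot("scene","scene17")
for z in(60,63,78): print(z,proj(c,[537.2,112,z]),proj(c,[540.8,146,z]))
u,v=map(int,proj(c,[540,125,65])); crop(im,u-45,v-35,u+45,v+35,8,"scene17c"); print(u-45,v-35)
```

```text
60 (np.float64(318.7374129764902), np.float64(232.19551622932727)) (np.float64(327.3905287893108), np.float64(240.982639262164))
63 (np.float64(318.89497854121885), np.float64(231.70051529231927)) (np.float64(327.5731199212505), np.float64(240.50302083536556))
78 (np.float64(319.6951313499756), np.float64(229.18679098481445)) (np.float64(328.5005797135227), np.float64(238.06683019585984))
276 200
```

View pics/scene17c.png

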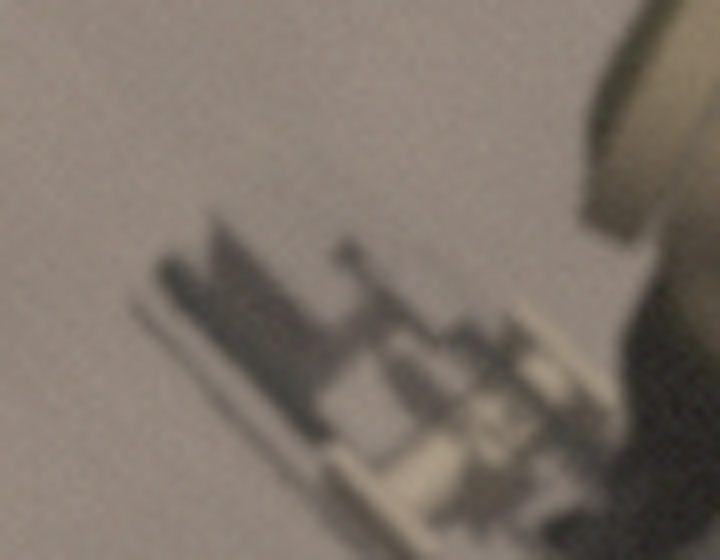

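Run:
```python
from h import *
c,_=load("side14")
print("before block top",proj(c,[540.2,141.1,71]),"bend",proj(c,[536.7,107.2,63]))
for d in (3,5,6.6):
  for z in(0,4,8,15): print(d,z,"block",proj(c,[540.2+.1*d,141.1+d,71+z]),"bend",proj(c,[536.7+.1*d,107.2+d,63+z]))
a,b=load("side14"),load("side17"); cc,s=load("side17"); c2,s2=load("scene17")
A=np.hstack([cv2.resize(x[1][140:185,210:248],None,fx=10,fy=10,interpolation=cv2.INTER_NEAREST) for x in(a,b)]); cv2.imwrite("pics/cmp2.png",A)
```

```text
before block top (np.float64(224.95133480489847), np.float64(162.70242988271923)) bend (np.float64(227.30516530022672), np.float64(169.51043157587165))
3 0 block (np.float64(224.7560937649821), np.float64(162.27509552916612)) bend (np.float64(227.1027945727529), np.float64(169.06464241735495))
3 4 block (np.float64(224.68777762550957), np.float64(161.34501064683332)) bend (np.float64(227.03774762166628), np.float64(168.1324429726468))
3 8 block (np.float64(224.61921177710326), np.float64(160.41152612122352)) bend (np.float64(226.97245914737994), np.float64(167.19678221593458))
3 15 block (np.float64(224.4986165490526), np.float64(158.76969156562066)) bend (np.float64(226.8576190929271), np.float64(165.55098893580734))
5 0 block (np.float64(224.62630015579415), np.float64(161.99100941642348)) bend (np.float64(226.96826723755035), np.float64(168.76830100322812))
5 4 block (np.float64(224.55782471359095), np.float64(161.06145800768044)) bend (np.float64(226.90304595455717), np.float64(167.83662319520116))
5 8 block (np.float64(224.48909926355432), np.float64(160.12851275252666)) bend (np.float64(226.83758277958384), np.float64(166.90148999072235))
5 15 block (np.float64(224.36822401317625), np.float64(158.48763602861098)) bend (np.float64(226.7224361100437), np.float64(165.2566343277329))
6.6 0 block (np.float64(224.5226759224569), np.float64(161.76420159576963)) bend (np.float64(226.86086714264778), np.float64(168.5317164016462))
6.6 4 block (np.float64(224.4540736805945), np.float64(160.83507693790193)) bend (np.float64(226.79550709217062), np.float64(167.600455944857))
6.6 8 block (np.float64(224.38522119460964), np.float64(159.90256306157175)) bend (np.float64(226.7299048578857), np.float64(166.6657448144248))
6.6 15 block (np.float64(224.26412306260107), np.float64(158.26245251392314)) bend (np.float64(226.6145141311904), np.float64(165.02163927798338))
```

View pics/cmp2.png

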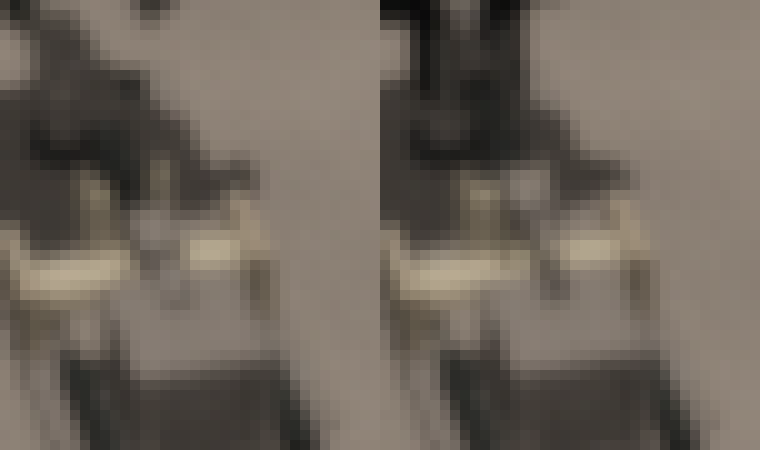

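Request:
apply_moves(commands=[[0, -0.2, 0, 0, 0], [0, -0.2, 0, 0, 0], [0, 0, 0, 0, 0]])

```text
time_s: 15.38
eef_pos: [550.6, 244.8, 42.2]
ee_rot: [-0.0, 0.743, 0.67, -0.0]
force: [-2.3, -3.6, -3.9]
grip_width: 0.17
```

```bash
python3 st.py
```

```text
15.3833 pos [550.61 244.81  42.19] yaw 5.93 F [-2.25 -3.56 -3.92] T [-0.498  0.269 -0.116] w 14.4 dq 0.007
leg rel hole along 103.61 lat 0.39 tip rel plate -5.41 F along -3.78 lat -1.88
```

Request:
apply_moves(commands=[[0, -0.1, -0.04, 0, 0], [0, -0.1, 0, 0, 0], [0, 0, 0, 0, 0]])

```text
time_s: 15.63
eef_pos: [550.2, 243.1, 42.4]
ee_rot: [-0.0, 0.743, 0.67, 0.0]
force: [-1.0, -3.9, -3.1]
grip_width: 0.174
```

```bash
python3 st.py
```

```text
15.6333 pos [550.23 243.14  42.44] yaw 5.91 F [-0.98 -3.88 -3.06] T [-0.36   0.164 -0.111] w 14.8 dq 0.004
leg rel hole along 101.91 lat 0.19 tip rel plate -5.16 F along -3.97 lat -0.58
```

Request:
apply_moves(commands=[[0, -0.1, 0, 0, 0], [0, -0.05, 0, 0, 0], [0, 0, 0, 0, 0]])

```text
time_s: 15.88
eef_pos: [550.5, 242.2, 42.8]
ee_rot: [0.0, 0.743, 0.67, 0.001]
force: [0.7, 0.1, -2.0]
grip_width: 0.177
```

```bash
python3 st.py
```

```text
15.8833 pos [550.48 242.16  42.84] yaw 5.89 F [ 0.71  0.14 -2.  ] T [ 0.012  0.018 -0.034] w 15.0 dq 0.005
leg rel hole along 100.96 lat 0.53 tip rel plate -4.76 F along 0.21 lat 0.69
```

Request:
apply_moves(commands=[[0, 0, -0.03, 0.3, 0], [0, 0, 0, 0.3, 0], [0, 0, 0, 0.3, 0], [0, 0, 0, 0.2, 0], [0, 0, 0, 0, 0]])

```text
time_s: 16.3
eef_pos: [549.5, 241.8, 30.8]
ee_rot: [-0.0, 0.743, 0.67, -0.0]
force: [-0.3, -0.9, -2.1]
grip_width: 0.17
```

```bash
python3 st.py
```

```text
16.3 pos [549.53 241.83  30.84] yaw 5.9 F [-0.29 -0.86 -2.11] T [ 0.102 -0.005 -0.03 ] w 14.5 dq 0.01
leg rel hole along 100.53 lat -0.38 tip rel plate -16.76 F along -0.88 lat -0.2
```

Request:
apply_moves(commands=[[0, 0, 0, 0.2, 0], [0, 0, 0, 0.15, 0], [0, 0, 0, 0.05, 0], [0, 0, 0, 0, 0]])

```text
time_s: 16.63
eef_pos: [549.8, 241.8, 27.4]
ee_rot: [-0.0, 0.743, 0.67, -0.0]
force: [0.0, 0.4, -0.6]
grip_width: 0.174
```

```bash
python3 st.py
```

```text
16.6333 pos [549.78 241.77  27.37] yaw 5.9 F [ 0.04  0.42 -0.55] T [ 0.042 -0.029  0.073] w 14.8 dq 0.003
leg rel hole along 100.5 lat -0.12 tip rel plate -20.23 F along 0.42 lat -0.01
```

Request:
apply_moves(commands=[[0, 0.2, 0, 0, 0], [0, 0.2, 0, 0, 0], [0, 0.2, 0, 0, 0], [0, 0.1, 0, 0, 0], [0, 0, 0, 0, 0]], squeeze=20)

```text
time_s: 17.05
eef_pos: [550.5, 248.7, 27.4]
ee_rot: [0.0, 0.742, 0.67, -0.0]
force: [-0.5, -4.9, -1.0]
grip_width: 0.174
```

```bash
python3 st.py;python3 - <<'E'
from h import *
c,im=shot("wrist","w18")
c,im=shot("side","side18")
E
```

```text
17.05 pos [550.5  248.7   27.44] yaw 5.89 F [-0.48 -4.94 -1.04] T [-0.666  0.001 -0.007] w 14.8 dq 0.003
leg rel hole along 107.46 lat -0.12 tip rel plate -20.16 F along -4.96 lat 0.03
```

View pics/w18.png

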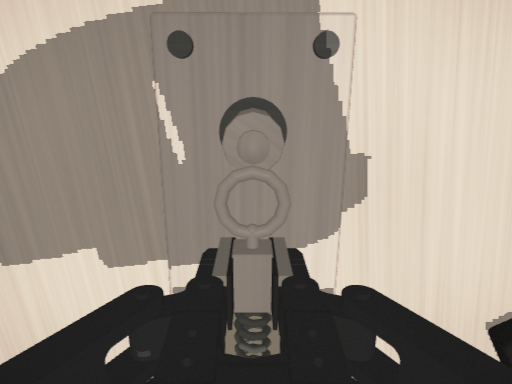

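Request:
apply_moves(commands=[[0, 0, 0, -0.25, 0], [0, 0, 0, -0.25, 0], [0, 0, 0, -0.2, 0], [0, 0, 0, 0, 0], [0, 0, 0, 0, 0]])

```text
time_s: 17.57
eef_pos: [550.6, 248.7, 34.7]
ee_rot: [0.0, 0.743, 0.67, 0.0]
force: [-0.0, -5.7, -2.8]
grip_width: 0.173
```

```bash
python3 st.py;python3 - <<'E'
from h import *
c,im=shot("wrist","w19"); a=load("w18")[1]
A=np.hstack([cv2.resize(x[150:370,200:305],None,fx=2.7,fy=2.7,interpolation=2) for x in(a,im)]); cv2.imwrite("pics/cmp3.png",A)
c,im=shot("side","side19"); a=load("side18")[1]
A=np.hstack([cv2.resize(x[140:185,210:248],None,fx=10,fy=10,interpolation=2) for x in(a,im)]); cv2.imwrite("pics/cmp4.png",A)
E
```

```text
17.5667 pos [550.58 248.7   34.66] yaw 5.9 F [-0.01 -5.75 -2.83] T [-0.533  0.089 -0.024] w 14.7 dq 0.003
leg rel hole along 107.48 lat -0.04 tip rel plate -12.94 F along -5.72 lat 0.58
```

View pics/cmp3.png

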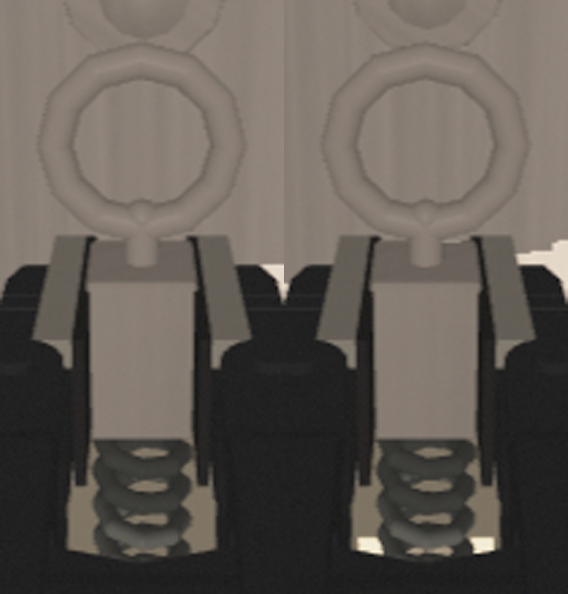

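View pics/cmp4.png

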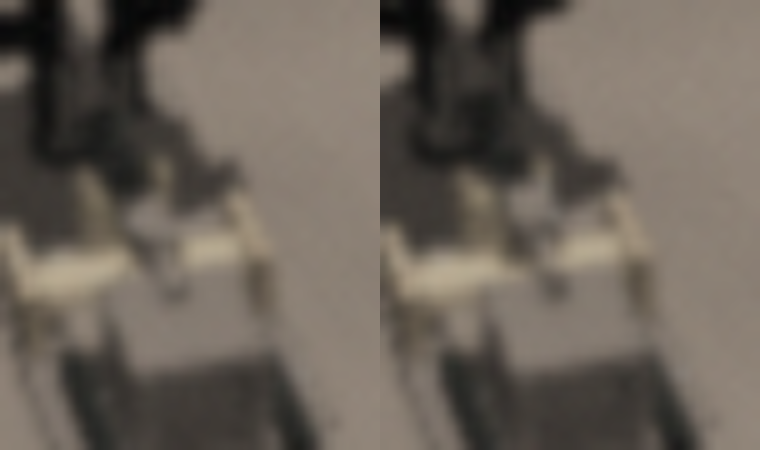

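Request:
apply_moves(commands=[[0, 0, 0, -0.3, 0], [0, 0, 0, -0.33, 0], [0, 0, 0, 0, 0], [0, 0.3, 0, 0, 0], [0, 0.3, 0, 0, 0], [0, 0, 0, 0, 0]], squeeze=60)

```text
time_s: 18.17
eef_pos: [551.3, 254.9, 41.1]
ee_rot: [0.0, 0.742, 0.67, 0.0]
force: [-0.2, -5.9, -2.5]
grip_width: 0.176
```

```bash
python3 st.py
```

```text
18.1667 pos [551.25 254.92  41.06] yaw 5.88 F [-0.23 -5.93 -2.48] T [-0.829  0.129 -0.02 ] w 15.0 dq 0.008
leg rel hole along 113.73 lat -0.01 tip rel plate -6.54 F along -5.93 lat 0.38
```

Request:
apply_moves(commands=[[0, 0.3, 0, 0, 0], [0, 0.3, 0, 0, 0], [0, 0.3, 0, 0, 0], [0, 0.3, 0, 0, 0], [0, 0.1, 0, 0, 0], [0, 0, 0, 0, 0]])

```text
time_s: 18.67
eef_pos: [552.5, 267.1, 40.8]
ee_rot: [0.0, 0.742, 0.67, -0.001]
force: [-0.7, -7.4, -1.7]
grip_width: 0.173
```

```bash
python3 st.py;python3 - <<'E'
from h import *
c,im=shot("wrist","w20"); crop(im,190,130,315,270,5,"w20c")
c,im=shot("side","side20"); crop(im,200,130,260,190,10,"side20c")
E
```

```text
18.6667 pos [552.46 267.13  40.83] yaw 5.88 F [-0.73 -7.44 -1.71] T [-1.236  0.119 -0.003] w 14.7 dq 0.007
leg rel hole along 126.01 lat -0.06 tip rel plate -6.77 F along -7.48 lat 0.03
```

View pics/w20c.png

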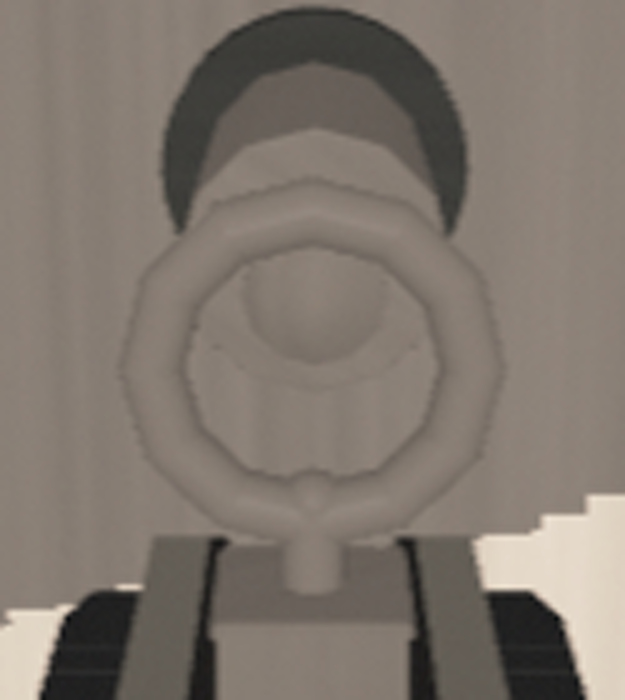

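View pics/side20c.png

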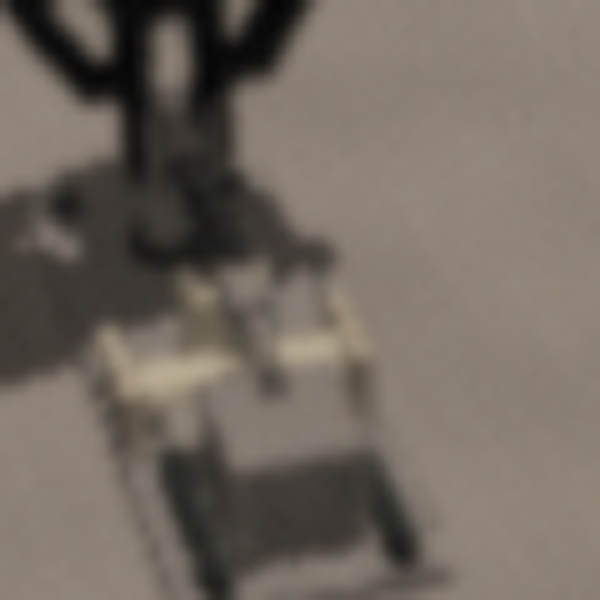

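Run:
```python
from h import *
c,im=load("w20")
yaw=np.radians(5.9);a=np.array([np.sin(yaw),np.cos(yaw)]);b=np.array([a[1],-a[0]])
T=np.array([552.46,267.13])
Q=lambda x,y,z:ray(c,190+(x+.5)/5-.5,130+(y+.5)/5-.5,z)[:2]
for n,x,y,z in [("head",315,290,68.5),("headnear",315,362,68),("eye77",313,361,77),("eye75",313,361,75),("shoulder far (z60)",315,128,60)]:
    p=Q(x,y,z); print(n,"along",((p-T)@a).round(1),"lat",((p-T)@b).round(1),p)
```

```text
head along 34.0 lat 0.7 [556.66075145 300.8327336 ]
headnear along 27.6 lat 0.7 [556.0147026 294.4763001]
eye77 along 30.5 lat 0.6 [556.14840066 297.40417674]
eye75 along 29.9 lat 0.6 [556.08358941 296.77675315]
shoulder far (z60) along 46.0 lat 0.7 [557.88322449 312.79268114]
```

Request:
apply_moves(commands=[[0, 0.2, 0, 0, 0], [0, 0.18, 0, 0, 0], [0, 0, 0, 0, 0], [0, 0, 0, 0.2, 0], [0, 0, 0, 0.2, 0], [0, 0, 0, 0, 0]])

```text
time_s: 19.27
eef_pos: [552.9, 270.4, 36.9]
ee_rot: [0.001, 0.742, 0.67, -0.001]
force: [0.4, -9.2, 0.3]
grip_width: 0.172
```

```bash
python3 st.py;python3 - <<'E'
from h import *
c,im=shot("wrist","w21"); crop(im,190,130,315,270,5,"w21c")
E
```

```text
19.2667 pos [552.94 270.43  36.93] yaw 5.88 F [ 0.42 -9.16  0.27] T [-1.738  0.26  -0.034] w 14.6 dq 0.005
leg rel hole along 129.34 lat 0.08 tip rel plate -10.67 F along -9.07 lat 1.36
```

View pics/w21c.png

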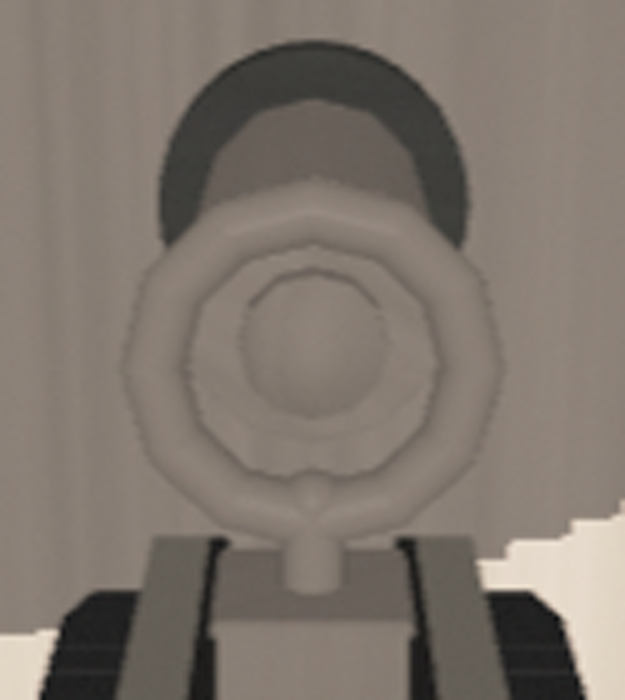

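Request:
apply_moves(commands=[[0, 0.07, 0, 0.2, 0], [0, 0, 0, 0.2, 0], [0, 0, 0, 0.1, 0], [0, 0, 0, 0, 0], [0, 0, 0, 0, 0]])

```text
time_s: 19.73
eef_pos: [553.2, 271.2, 32.5]
ee_rot: [0.001, 0.742, 0.67, -0.001]
force: [-1.8, -8.4, 1.8]
grip_width: 0.173
```

```bash
python3 st.py;python3 - <<'E'
from h import *
c,im=shot("wrist","w22"); crop(im,190,130,315,270,5,"w22c")
c,im=shot("side","side22"); crop(im,200,130,260,190,10,"side22c")
E
```

```text
19.7333 pos [553.22 271.19  32.45] yaw 5.88 F [-1.84 -8.45  1.82] T [-1.942  0.326 -0.13 ] w 14.7 dq 0.002
leg rel hole along 130.12 lat 0.28 tip rel plate -15.15 F along -8.59 lat -0.96
```

View pics/w22c.png

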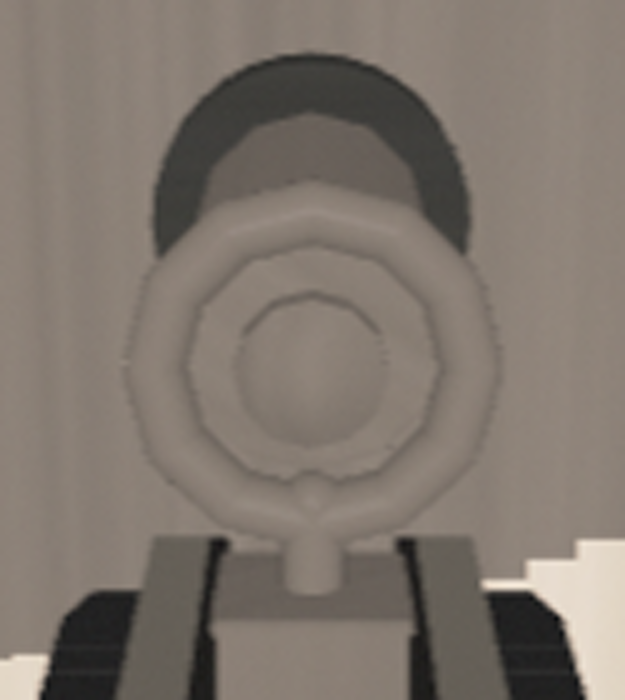

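View pics/side22c.png

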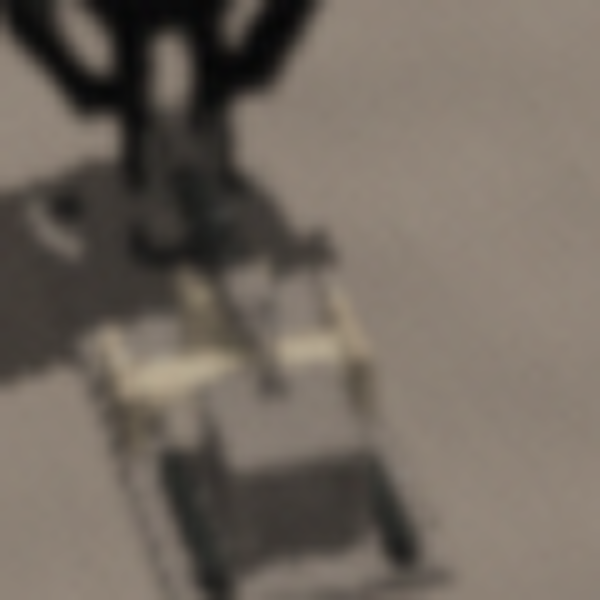

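Request:
apply_moves(commands=[[0, 0, 0, 0.2, 0], [0, 0, 0, 0.2, 0], [0, 0, 0, 0.1, 0], [0, 0, 0, 0, 0], [0, 0, 0, 0, 0]])

```text
time_s: 20.25
eef_pos: [553.6, 271.3, 28.9]
ee_rot: [0.001, 0.742, 0.67, 0.0]
force: [-5.8, -11.2, 12.5]
grip_width: 0.174
```

```bash
python3 st.py;python3 - <<'E'
from h import *
c,im=shot("wrist","w23"); 
c,im=shot("side","side23"); l=[load(n)[1] for n in("side14","side20")]+[im]
A=np.hstack([cv2.resize(x[140:185,212:245],None,fx=8,fy=8,interpolation=2) for x in l]); cv2.imwrite("pics/cmp5.png",A)
c,im=shot("scene","scene23"); l=[load(n)[1] for n in("scene17",)]+[im]
A=np.hstack([cv2.resize(x[212:262,300:355],None,fx=7,fy=7,interpolation=2) for x in l]); cv2.imwrite("pics/cmp6.png",A)
E
```

```text
20.25 pos [553.58 271.3   28.91] yaw 5.88 F [ -5.79 -11.15  12.48] T [-1.79   0.919 -0.015] w 14.8 dq 0.001
leg rel hole along 130.27 lat 0.62 tip rel plate -18.69 F along -11.69 lat -4.61
```

View pics/w23.png

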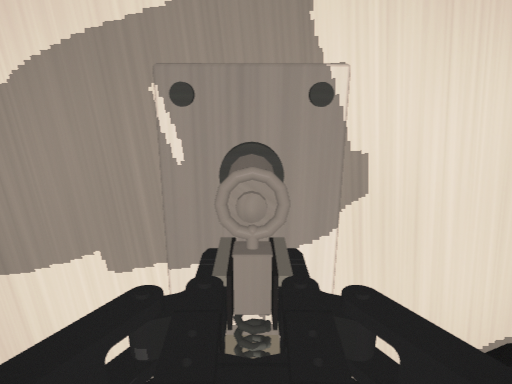

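View pics/cmp5.png

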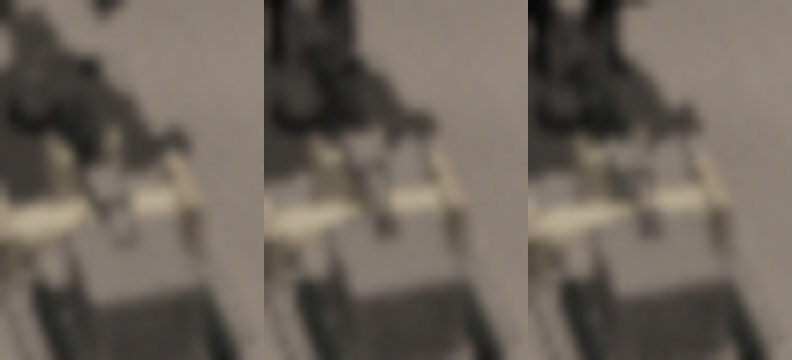

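View pics/cmp6.png

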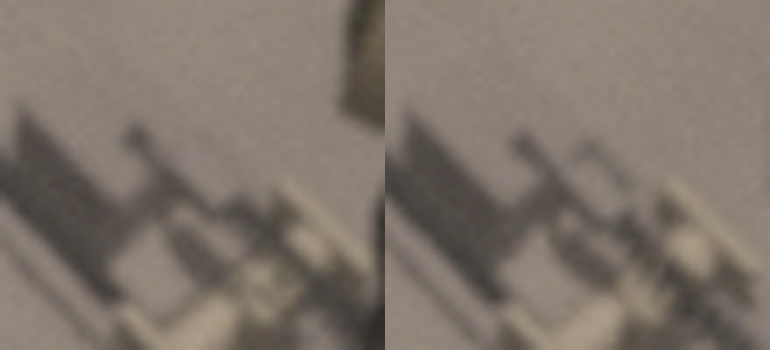

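Request:
apply_moves(commands=[[0, 0, -0.03, -0.3, 0], [0, 0, 0, -0.3, 0], [0, 0, 0, 0, 0], [0, 0, 0, 0, 0]])

```text
time_s: 20.73
eef_pos: [552.8, 271.3, 32.8]
ee_rot: [0.001, 0.742, 0.67, -0.0]
force: [0.3, -9.4, -4.0]
grip_width: 0.172
```

```bash
python3 st.py;python3 - <<'E'
from h import *
c,im=shot("wrist","w24"); crop(im,190,130,315,270,5,"w24c")
E
```

```text
20.7333 pos [552.85 271.29  32.83] yaw 5.89 F [ 0.33 -9.42 -3.99] T [-1.049 -0.077  0.156] w 14.6 dq 0.002
leg rel hole along 130.18 lat -0.1 tip rel plate -14.77 F along -9.34 lat 1.3
```

View pics/w24c.png

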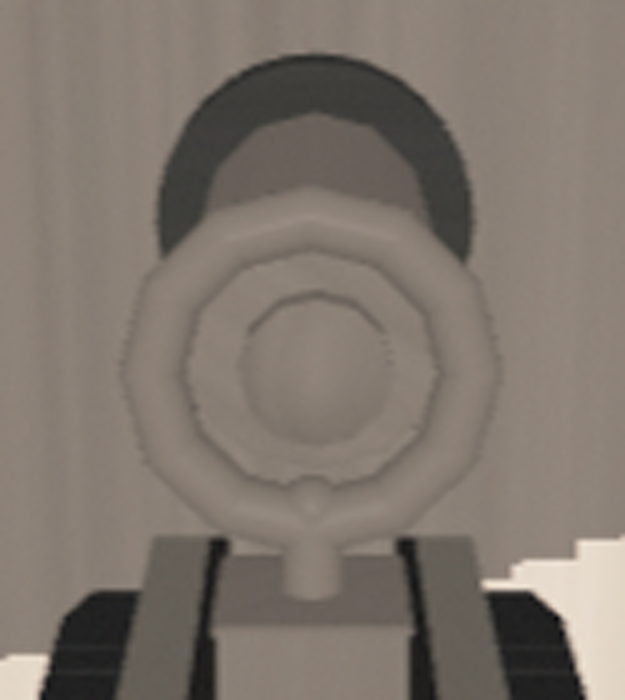

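Request:
apply_moves(commands=[[0, 0, 0, 0, 0], [0, 0, 0, 0.15, 0], [0, 0, 0, 0.15, 0], [0, 0, 0, 0.1, 0], [0, 0, 0, 0, 0], [0, 0, 0, 0, 0]], squeeze=25)

```text
time_s: 21.28
eef_pos: [553.1, 271.3, 29.4]
ee_rot: [0.001, 0.742, 0.67, -0.0]
force: [-0.9, -8.9, 0.4]
grip_width: 0.173
```

```bash
python3 st.py;python3 - <<'E'
from h import *
c,im=shot("wrist","w25"); crop(im,190,130,315,270,5,"w25c")
E
```

```text
21.2833 pos [553.08 271.27  29.36] yaw 5.87 F [-0.87 -8.94  0.44] T [-1.661  0.115  0.05 ] w 14.7 dq 0.003
leg rel hole along 130.19 lat 0.13 tip rel plate -18.24 F along -8.98 lat 0.05
```

View pics/w25c.png

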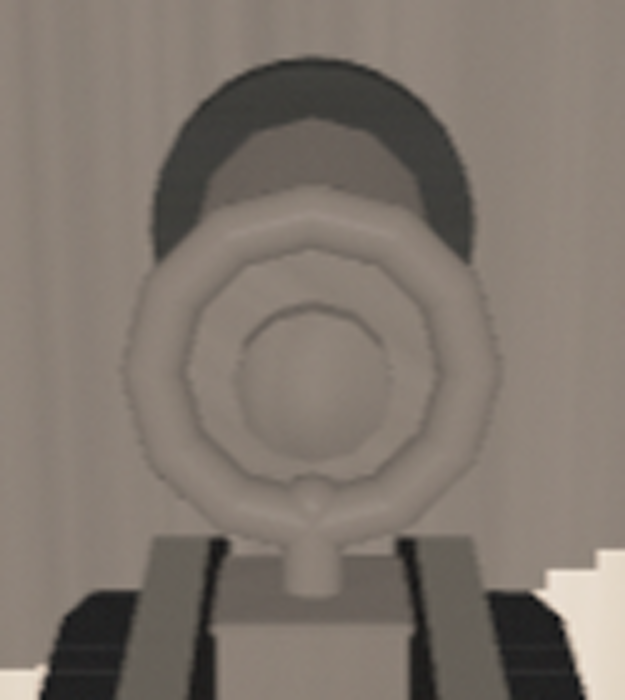

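Request:
apply_moves(commands=[[0, 0, 0, 0.1, 0], [0, 0, 0, 0, 0], [0, 0, 0, 0, 0]])

```text
time_s: 21.58
eef_pos: [553.2, 271.3, 29.0]
ee_rot: [0.001, 0.742, 0.67, -0.0]
force: [-2.6, -9.6, 5.8]
grip_width: 0.172
```

```bash
python3 st.py;python3 - <<'E'
from h import *
c,im=shot("side","side25"); l=[load(n)[1] for n in("side14","side20")]+[im]
A=np.hstack([cv2.resize(x[140:185,212:245],None,fx=8,fy=8,interpolation=2) for x in l]); cv2.imwrite("pics/cmp7.png",A)
E
```

```text
21.5833 pos [553.2  271.32  29.05] yaw 5.87 F [-2.6  -9.61  5.82] T [-1.803  0.448  0.019] w 14.6 dq 0.002
leg rel hole along 130.25 lat 0.25 tip rel plate -18.55 F along -9.83 lat -1.6
```

View pics/cmp7.png

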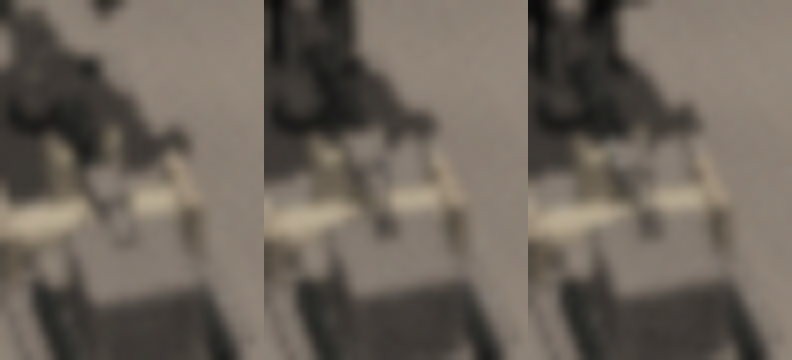

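Request:
apply_moves(commands=[[0, 0, 0, -0.06, 0], [0, -0.2, 0, 0, 0], [0, -0.2, 0, 0, 0], [0, -0.1, 0, 0, 0], [0, 0, 0, 0, 0], [0, 0, 0, 0, 0]])

```text
time_s: 22.13
eef_pos: [552.7, 266.4, 29.2]
ee_rot: [0.001, 0.742, 0.67, 0.0]
force: [-1.4, -8.3, 2.1]
grip_width: 0.174
```

```bash
python3 st.py;python3 - <<'E'
from h import *
c,im=shot("wrist","w26"); crop(im,190,130,315,270,5,"w26c")
E
```

```text
22.1333 pos [552.72 266.41  29.22] yaw 5.88 F [-1.37 -8.27  2.1 ] T [-1.658  0.159 -0.009] w 14.8 dq 0.002
leg rel hole along 125.32 lat 0.27 tip rel plate -18.38 F along -8.36 lat -0.51
```

View pics/w26c.png

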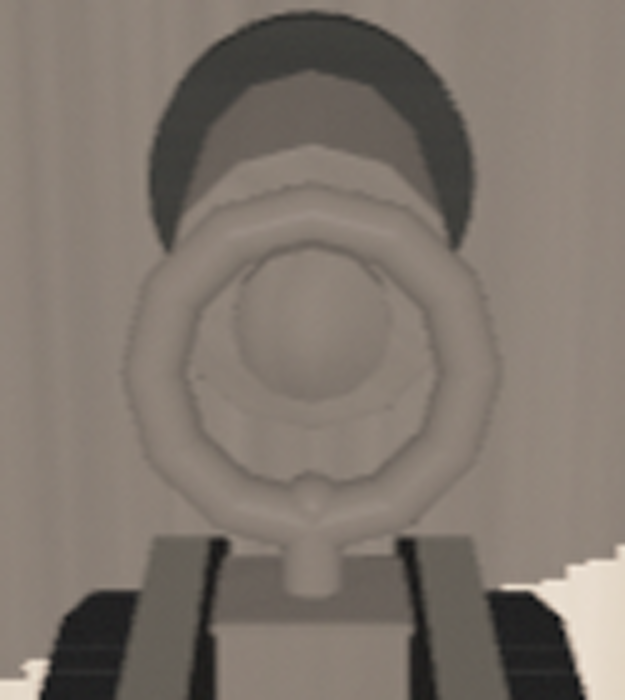

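Request:
apply_moves(commands=[[0, -0.1, 0, 0, 0], [0, -0.1, 0, 0, 0], [0, 0, 0, 0, 0], [0, 0, 0, 0, 0]])

```text
time_s: 22.52
eef_pos: [552.6, 265.8, 29.2]
ee_rot: [0.0, 0.742, 0.67, 0.001]
force: [1.4, 2.1, 3.7]
grip_width: 0.171
```

```bash
python3 st.py;python3 - <<'E'
from h import *
c,im=shot("wrist","w27"); crop(im,190,130,315,270,5,"w27c")
E
```

```text
22.5167 pos [552.64 265.83  29.21] yaw 5.88 F [1.41 2.13 3.67] T [-0.23  -0.208  0.029] w 14.5 dq 0.002
leg rel hole along 124.72 lat 0.25 tip rel plate -18.39 F along 2.26 lat 1.18
```

View pics/w27c.png

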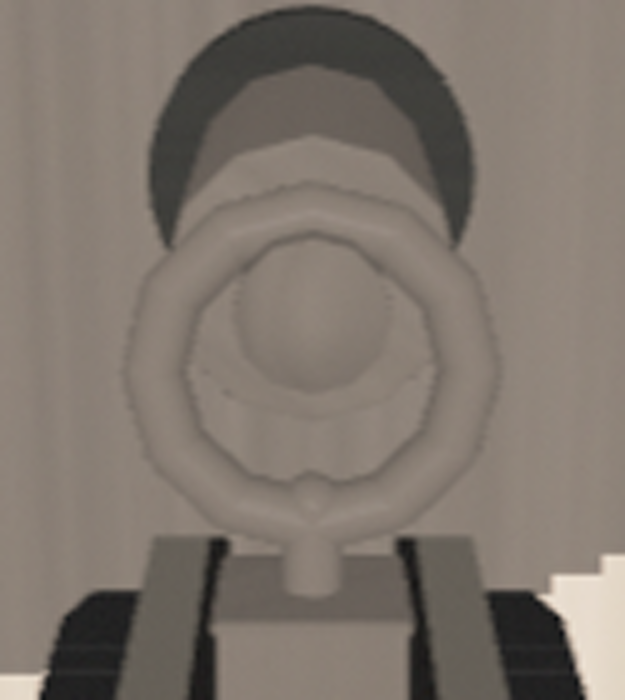

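Request:
apply_moves(commands=[[0, 0.03, 0, -0.03, 0], [2, 0, 0, 0, 0], [3, 0, 0, 0, 0], [3, 0, 0, 0, 0], [3, 0, 0, 0, 0]])

```text
time_s: 22.98
eef_pos: [551.7, 265.5, 28.4]
ee_rot: [-0.0, 0.743, 0.67, -0.0]
force: [-0.2, 0.3, -1.1]
grip_width: 0.354
```

```bash
python3 st.py;python3 - <<'E'
from h import *
c,im=shot("wrist","w28")
c,im=shot("side","side28"); l=[load(n)[1] for n in("side14","side20")]+[im]
A=np.hstack([cv2.resize(x[140:185,212:245],None,fx=8,fy=8,interpolation=2) for x in l]); cv2.imwrite("pics/cmp8.png",A)
E
```

```text
22.9833 pos [551.67 265.48  28.36] yaw 5.91 F [-0.19  0.3  -1.09] T [ 0.015 -0.009  0.005] w 30.1 dq 0.004
leg rel hole along 124.28 lat -0.68 tip rel plate -19.24 F along 0.28 lat -0.22
```

View pics/w28.png

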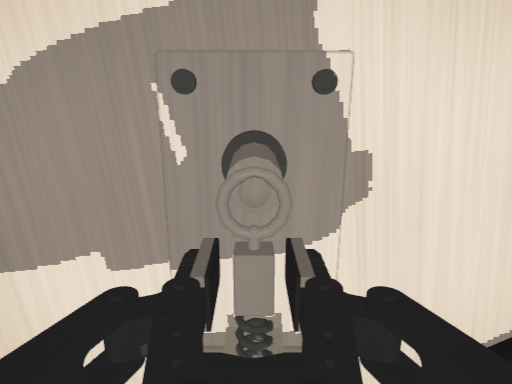

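View pics/cmp8.png

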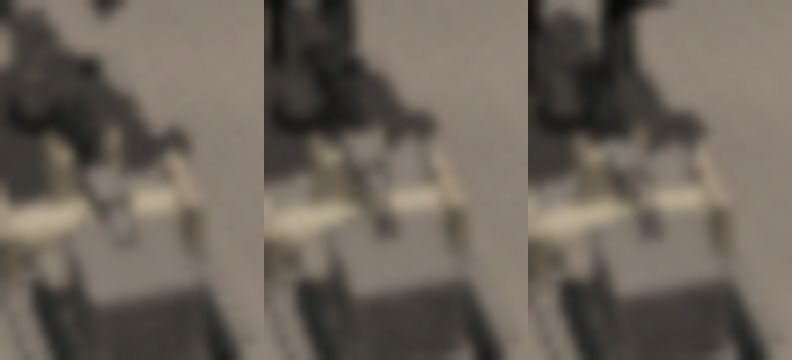

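Request:
apply_moves(commands=[[3, 0, 0, -1, 0], [4, 0, 0, -3, 0], [4, 0, 0, -3, 0], [4, -3, 0.07, 0, 0], [4, -3.5, 0, 0, 0], [4, -3.5, 0, 0, 0], [4, -1.77, 0, 0, 0], [4, 0, 0, 0, 0], [4, 0, 0, 0, 0]])

```text
time_s: 23.83
eef_pos: [540.9, 148.0, 99.5]
ee_rot: [0.0, 0.743, 0.669, 0.0]
force: [-0.0, -0.3, 0.5]
grip_width: 0.469
```

```bash
python3 st.py;python3 - <<'E'
from h import *
c,im=shot("wrist","w29")
c,im=shot("scene","scene29"); u,v=map(int,proj(c,[548,200,65])); crop(im,u-65,v-50,u+65,v+50,6,"scene29c")
c,im=shot("side","side29"); crop(im,190,110,270,180,9,"side29c")
E
```

```text
23.8333 pos [540.89 147.96  99.53] yaw 6.0 F [-0.01 -0.27  0.5 ] T [ 0.08  -0.025  0.004] w 39.8 dq 0.036
leg rel hole along 6.28 lat 0.68 tip rel plate 51.93 F along -0.27 lat 0.02
```

View pics/w29.png

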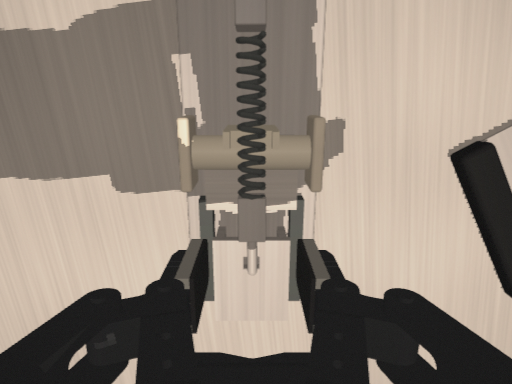

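View pics/scene29c.png

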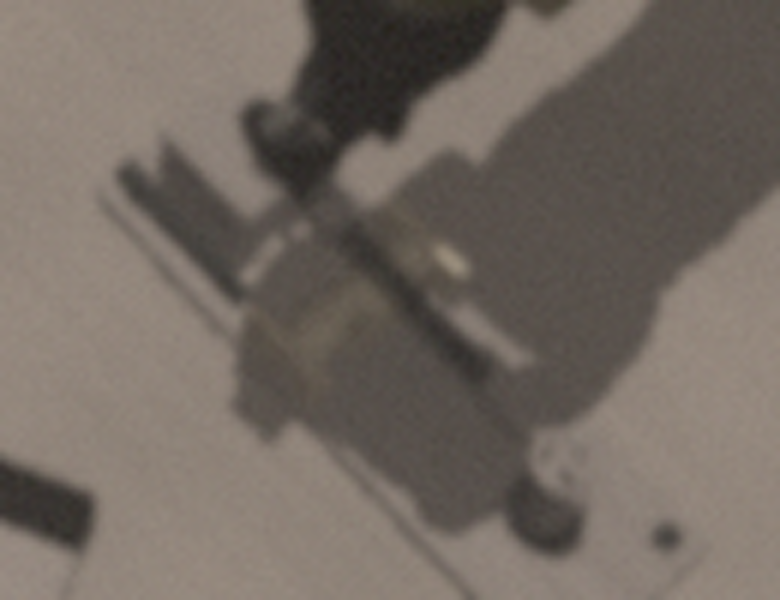

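View pics/side29c.png

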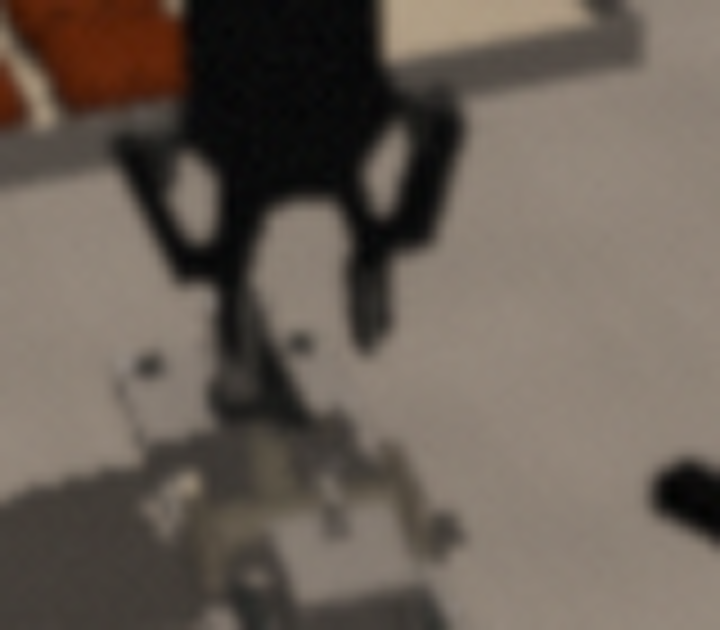

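Run:
```python
from h import *
c,im=load("w29"); crop(im,210,180,295,300,6,"w29c")
```

```text
(no output)
```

View pics/w29c.png

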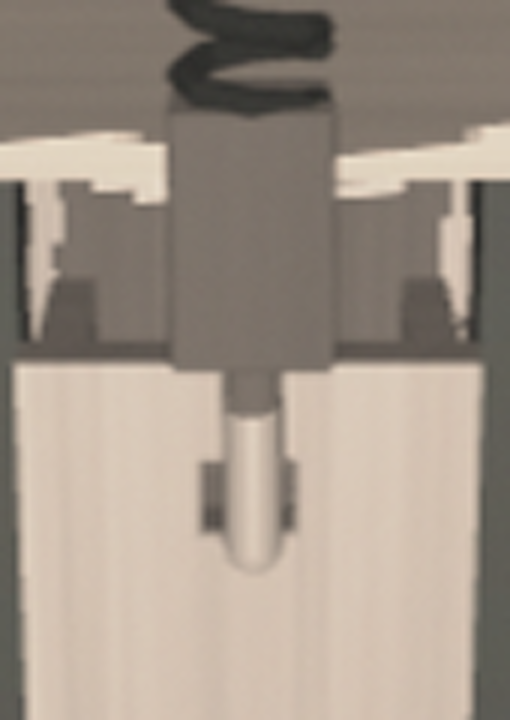

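Run:
```python
from h import *
c,im=load("w29")
yaw=np.radians(5.9);a=np.array([np.sin(yaw),np.cos(yaw)]);b=np.array([a[1],-a[0]])
T=np.array([536.7,107.2])
V=lambda x,y:(210+(x+.5)/6-.5,180+(y+.5)/6-.5)
Q=lambda x,y,z:ray(c,*V(x,y),z)[:2]
for n,x,y,z in [("hole top",248,461,60),("hole bot",248,533,60),("holeL",200,497,60),("holeR",297,497,60),("plate front",250,362,60)]:
    p=Q(x,y,z); print(n,((p-T)@a).round(1),((p-T)@b).round(1))
for z in (60,63,66,70,75,80): 
    g=lambda x,y:((Q(x,y,z)-T)@a).round(1)
    print(z,"rod end",g(254,572),"block back",g(250,370),"block front",g(250,110),"width",np.linalg.norm(Q(332,240,z)-Q(168,240,z)).round(1))
```

```text
hole top 10.2 -0.3
hole bot 1.5 -0.3
holeL 5.9 -5.6
holeR 5.9 5.1
plate front 21.9 -0.1
60 rod end -3.3 block back 21.0 block front 50.2 width 17.3
63 rod end -1.6 block back 22.3 block front 51.1 width 17.1
66 rod end 0.1 block back 23.6 block front 52.0 width 16.8
70 rod end 2.3 block back 25.4 block front 53.2 width 16.5
75 rod end 5.1 block back 27.6 block front 54.7 width 16.0
80 rod end 8.0 block back 29.9 block front 56.2 width 15.6
```

Request:
apply_moves(commands=[[3, 0.05, -0.05, 2, 0], [3, 0, 0, 2, 0], [3, 0, 0, 1.5, 0], [3, 0, 0, 1.2, 0], [3, 0, 0, 0, 0], [3, 0, 0, 0, 0]])

```text
time_s: 24.48
eef_pos: [540.0, 149.7, 31.6]
ee_rot: [-0.0, 0.742, 0.67, -0.0]
force: [0.6, -0.7, 1.1]
grip_width: 0.35
```

```bash
python3 st.py;python3 - <<'E'
from h import *
c,im=shot("wrist","w30")
E
```

```text
24.4833 pos [540.01 149.68  31.62] yaw 5.84 F [ 0.57 -0.7   1.08] T [-0.035 -0.018 -0.014] w 29.8 dq 0.024
leg rel hole along 7.89 lat -0.37 tip rel plate -15.98 F along -0.63 lat 0.64
```

View pics/w30.png

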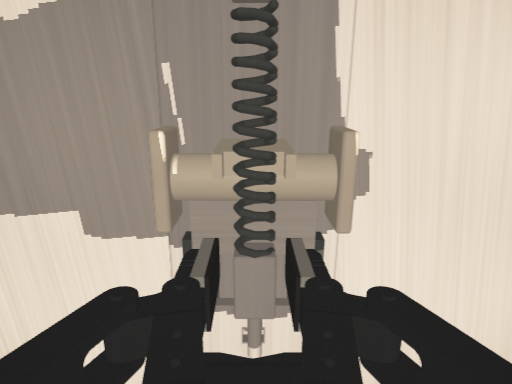

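Request:
apply_moves(commands=[[3, -0.08, 0.03, 0, 0], [1.5, 0, 0, 0, 0], [0, 0, 0, 0, 0], [0, 0, 0, 0, 0], [0, 0, 0, 0, 0], [0, 0, 0, 0, 0]], squeeze=50)

```text
time_s: 25.03
eef_pos: [540.6, 148.2, 32.1]
ee_rot: [0.0, 0.743, 0.67, 0.0]
force: [-1.2, 1.3, 3.0]
grip_width: 0.176
```

```bash
python3 st.py
```

```text
25.0333 pos [540.59 148.18  32.11] yaw 5.91 F [-1.17  1.32  3.03] T [ 0.127  0.05  -0.024] w 14.9 dq 0.002
leg rel hole along 6.46 lat 0.36 tip rel plate -15.49 F along 1.19 lat -1.3
```

Request:
apply_moves(commands=[[0, -0.1, 0, 0, 0], [0, -0.1, 0, 0, 0], [0, 0, 0, 0, 0]])

```text
time_s: 25.28
eef_pos: [540.3, 147.0, 31.7]
ee_rot: [-0.0, 0.743, 0.67, 0.001]
force: [1.0, 7.0, -0.3]
grip_width: 0.177
```

```bash
python3 st.py
```

```text
25.2833 pos [540.26 147.03  31.67] yaw 5.93 F [ 1.    7.03 -0.27] T [ 1.279 -0.279 -0.08 ] w 15.1 dq 0.003
leg rel hole along 5.29 lat 0.14 tip rel plate -15.93 F along 7.09 lat 0.27
```

Request:
apply_moves(commands=[[0, -0.04, 0, 0, 0], [0, 0, 0, 0.15, 0], [0, 0, 0, 0.15, 0], [0, 0, 0, 0, 0]])

```text
time_s: 25.62
eef_pos: [540.3, 146.9, 28.7]
ee_rot: [-0.001, 0.743, 0.67, 0.001]
force: [1.6, 8.0, 0.4]
grip_width: 0.175
```

```bash
python3 st.py
```

```text
25.6167 pos [540.3  146.91  28.7 ] yaw 5.93 F [1.57 8.02 0.4 ] T [ 1.629 -0.226 -0.086] w 14.8 dq 0.003
leg rel hole along 5.17 lat 0.2 tip rel plate -18.9 F along 8.14 lat 0.74
```

Request:
apply_moves(commands=[[0, 0, 0, 0.1, 0], [0, 0, 0, 0.1, 0], [0, 0, 0, 0, 0]])

```text
time_s: 25.87
eef_pos: [540.4, 146.9, 26.8]
ee_rot: [-0.001, 0.743, 0.67, 0.001]
force: [1.7, 7.7, 2.2]
grip_width: 0.178
```

```bash
python3 st.py
```

```text
25.8667 pos [540.35 146.94  26.84] yaw 5.92 F [1.75 7.71 2.22] T [ 1.722 -0.206  0.005] w 15.1 dq 0.005
leg rel hole along 5.2 lat 0.25 tip rel plate -20.76 F along 7.85 lat 0.94
```

Request:
apply_moves(commands=[[0, 0, 0, 0.08, 0], [0, 0, 0, 0, 0]])

```text
time_s: 26.03
eef_pos: [540.4, 146.9, 26.1]
ee_rot: [-0.0, 0.743, 0.67, 0.001]
force: [0.5, 8.3, 1.2]
grip_width: 0.178
```

```bash
python3 st.py
python3 - <<'E'
from h import *
c,im=shot("wrist","w31"); crop(im,200,220,305,370,4,"w31c")
E
```

```text
26.0333 pos [540.36 146.91  26.09] yaw 5.92 F [0.53 8.31 1.21] T [ 1.674 -0.219 -0.006] w 15.1 dq 0.001
leg rel hole along 5.17 lat 0.26 tip rel plate -21.51 F along 8.32 lat -0.32
```

View pics/w31c.png

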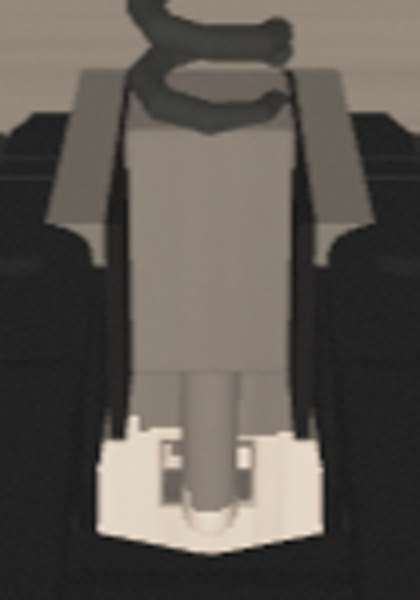

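```bash
cat > hk.py <<'E'
from h import *
import sys
def rep(name,ox,oy,k,ytop,ybot,yend,yback,yfront,xs):
    c,im=load(name)
    yaw=np.radians(5.9);a=np.array([np.sin(yaw),np.cos(yaw)]);T=np.array([536.7,107.2])
    Q=lambda y,z:(ray(c,ox+(xs+.5)/k-.5,oy+(y+.5)/k-.5,z)[:2]-T)@a
    print("hole",Q(ytop,60).round(1),Q(ybot,60).round(1))
    for z in(60,61.5,63,66,70,73): print(z,"end",Q(yend,z).round(1),"back",Q(yback,z).round(1),"front",Q(yfront,z).round(1))
E
python3 -c "
from hk import *
rep('w31',200,220,4,440,505,535,372,132,212)"
```

```text
hole 9.6 1.0
60 end -3.1 back 18.4 front 47.3
61.5 end -1.8 back 19.5 front 48.0
63 end -0.5 back 20.5 front 48.8
66 end 2.1 back 22.6 front 50.2
70 end 5.6 back 25.5 front 52.1
73 end 8.2 back 27.6 front 53.6
```

Request:
apply_moves(commands=[[0, 0, 0, 0.06, 0], [0, 0, 0, 0, 0]])

```text
time_s: 26.25
eef_pos: [540.4, 146.9, 25.6]
ee_rot: [-0.0, 0.743, 0.67, 0.001]
force: [0.8, 7.5, 1.7]
grip_width: 0.175
```

```bash
python3 st.py
```

```text
26.25 pos [540.4  146.93  25.56] yaw 5.92 F [0.84 7.51 1.67] T [ 1.721 -0.184 -0.008] w 14.9 dq 0.002
leg rel hole along 5.2 lat 0.3 tip rel plate -22.04 F along 7.56 lat 0.07
```

Request:
apply_moves(commands=[[0, 0, 0, 0.06, 0], [0, 0, 0, 0, 0]])

```text
time_s: 26.42
eef_pos: [540.4, 146.8, 24.9]
ee_rot: [-0.0, 0.743, 0.67, 0.001]
force: [0.1, 7.6, 1.6]
grip_width: 0.175
```

```bash
python3 st.py
```

```text
26.4167 pos [540.38 146.83  24.93] yaw 5.92 F [0.11 7.62 1.64] T [ 1.581 -0.23   0.065] w 14.9 dq 0.002
leg rel hole along 5.1 lat 0.28 tip rel plate -22.67 F along 7.59 lat -0.67
```

Request:
apply_moves(commands=[[0, 0, 0, 0.06, 0], [0, 0, 0, 0, 0]])

```text
time_s: 26.58
eef_pos: [540.4, 146.9, 24.3]
ee_rot: [-0.0, 0.743, 0.67, 0.001]
force: [0.4, 7.2, 2.3]
grip_width: 0.177
```

```bash
python3 st.py
```

```text
26.5833 pos [540.39 146.86  24.34] yaw 5.92 F [0.43 7.22 2.28] T [ 1.633 -0.163  0.049] w 15.1 dq 0.001
leg rel hole along 5.13 lat 0.3 tip rel plate -23.26 F along 7.23 lat -0.32
```

Request:
apply_moves(commands=[[0, 0, 0, 0.06, 0], [0, 0, 0, 0, 0]])

```text
time_s: 26.75
eef_pos: [540.5, 146.8, 23.9]
ee_rot: [-0.0, 0.743, 0.67, 0.001]
force: [0.3, 7.4, 2.8]
grip_width: 0.176
```

```bash
python3 st.py
python3 - <<'E'
from h import *
c,im=shot("wrist","w32"); crop(im,200,220,305,370,4,"w32c")
E
```

```text
26.75 pos [540.46 146.84  23.86] yaw 5.92 F [0.26 7.41 2.81] T [ 1.687 -0.148  0.058] w 15.0 dq 0.001
leg rel hole along 5.12 lat 0.37 tip rel plate -23.74 F along 7.4 lat -0.51
```

View pics/w32c.png

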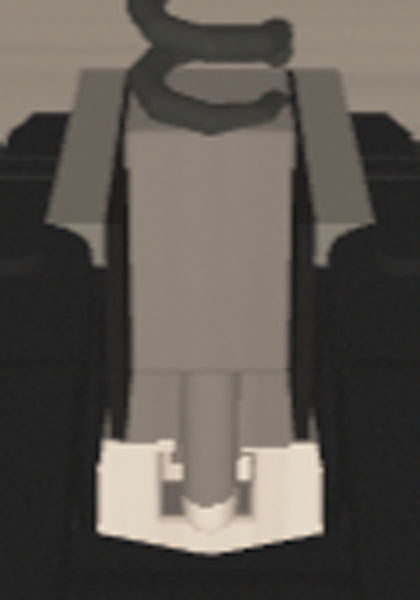

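```bash
python3 -c "
from hk import *
rep('w32',200,220,4,452,520,534,372,132,212)"
```

```text
hole 9.7 0.8
60 end -1.1 back 19.9 front 48.3
61.5 end 0.2 back 21.0 front 49.1
63 end 1.5 back 22.0 front 49.8
66 end 4.1 back 24.1 front 51.2
70 end 7.6 back 27.0 front 53.1
73 end 10.2 back 29.1 front 54.6
```

Request:
apply_moves(commands=[[0, 0, 0, 0.08, 0], [0, 0, 0, 0, 0]])

```text
time_s: 26.97
eef_pos: [540.5, 146.8, 23.2]
ee_rot: [-0.0, 0.743, 0.67, 0.001]
force: [-0.0, 6.5, 3.8]
grip_width: 0.173
```

```bash
python3 st.py
```

```text
26.9667 pos [540.5  146.78  23.2 ] yaw 5.91 F [-0.03  6.52  3.82] T [ 1.51  -0.121  0.002] w 14.7 dq 0.002
leg rel hole along 5.07 lat 0.41 tip rel plate -24.4 F along 6.48 lat -0.7
```

Request:
apply_moves(commands=[[0, 0.1, 0, 0, 0], [0, 0.06, 0, 0, 0], [0, 0, 0, 0, 0]])

```text
time_s: 27.22
eef_pos: [540.5, 147.0, 23.2]
ee_rot: [0.0, 0.743, 0.67, 0.0]
force: [-1.5, -1.6, 6.0]
grip_width: 0.177
```

```bash
python3 st.py
```

```text
27.2167 pos [540.55 147.01  23.17] yaw 5.9 F [-1.51 -1.57  5.99] T [0.41  0.142 0.083] w 15.0 dq 0.004
leg rel hole along 5.3 lat 0.43 tip rel plate -24.43 F along -1.71 lat -1.34
```

Request:
apply_moves(commands=[[2, 0, 0, 0, 0], [3, 0, 0, 0, 0], [3, 0, 0, 0, 0], [3, 0, 0, -1, 0], [3.5, 0, 0, -2, 0], [4, 0, 0, -2, 0], [4, 0, 0, -2, 0], [4, 0, 0, 0, 0], [4, 0, 0, 0, 0], [4, 0, 0, 0, 0]])

```text
time_s: 28.05
eef_pos: [539.9, 147.2, 92.3]
ee_rot: [-0.0, 0.743, 0.67, -0.0]
force: [0.1, -1.1, -1.0]
grip_width: 0.469
```

```bash
python3 st.py
python3 - <<'E'
from h import *
c,im=shot("wrist","w33"); crop(im,210,180,295,300,6,"w33c")
E
```

```text
28.05 pos [539.89 147.21  92.33] yaw 5.9 F [ 0.06 -1.07 -0.98] T [-0.01   0.027  0.032] w 39.9 dq 0.013
leg rel hole along 5.43 lat -0.24 tip rel plate 44.73 F along -1.06 lat 0.17
```

View pics/w33c.png

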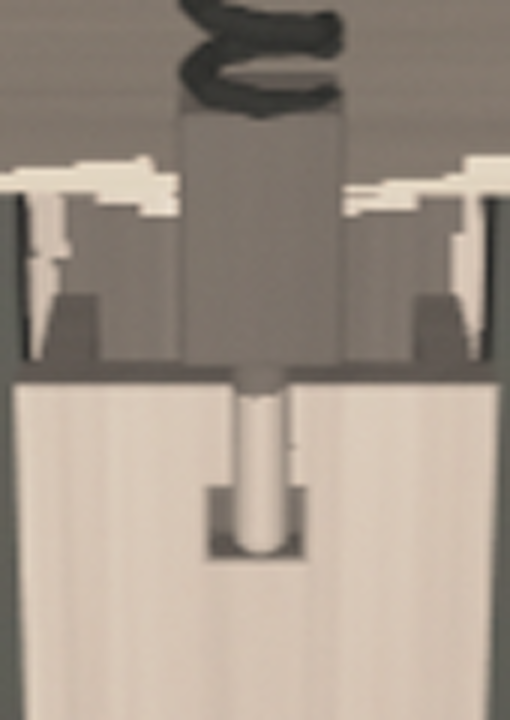

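```bash
python3 -c "
from hk import *
rep('w33',210,180,6,487,560,552,366,112,262)"
```

```text
hole 9.9 1.3
60 end 2.2 back 23.7 front 51.3
61.5 end 3.1 back 24.4 front 51.7
63 end 3.9 back 25.1 front 52.2
66 end 5.5 back 26.4 front 53.1
70 end 7.8 back 28.2 front 54.3
73 end 9.4 back 29.5 front 55.2
```

Request:
apply_moves(commands=[[4, 0, 0, -3, 0], [4, 0, 0, -3, 0], [4, 3, 0, 0, 0], [4, 3.5, 0, 0, 0], [4, 3.5, 0, 0, 0], [4, 0, 0, 0, 0], [4, 0, 0, 0, 0], [4, 0, 0, 0, 0]])

```text
time_s: 28.77
eef_pos: [550.2, 246.3, 151.8]
ee_rot: [-0.0, 0.743, 0.67, -0.001]
force: [-0.1, 0.2, -0.1]
grip_width: 0.466
```

```bash
python3 st.py
python3 - <<'E'
from h import *
c,im=shot("wrist","w34"); crop(im,200,60,310,240,4,"w34c")
c,im=shot("scene","scene34"); u,v=map(int,proj(c,[548,200,65])); crop(im,u-65,v-50,u+65,v+50,6,"scene34c")
c,im=shot("side","side34"); crop(im,190,110,270,180,9,"side34c")
E
```

```text
28.7667 pos [550.19 246.32 151.78] yaw 5.89 F [-0.11  0.25 -0.11] T [ 0.033 -0.011 -0.043] w 39.6 dq 0.021
leg rel hole along 105.07 lat -0.18 tip rel plate 104.18 F along 0.23 lat -0.14
```

View pics/w34c.png

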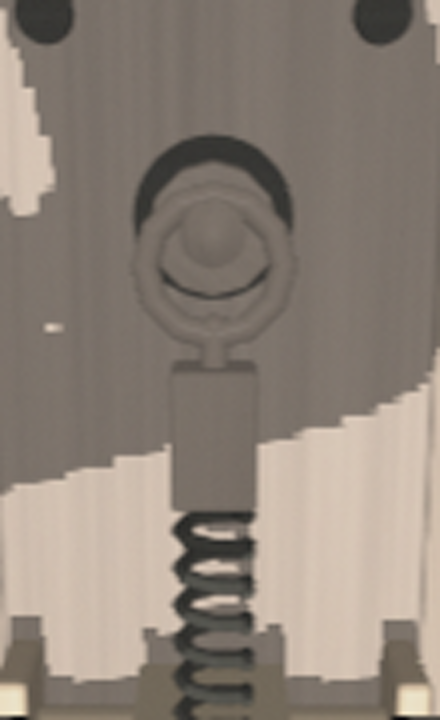

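View pics/scene34c.png

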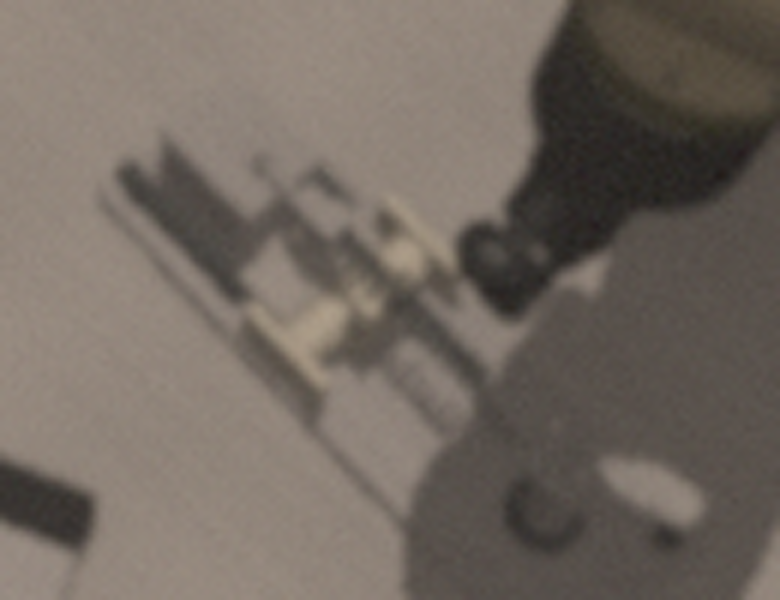

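View pics/side34c.png

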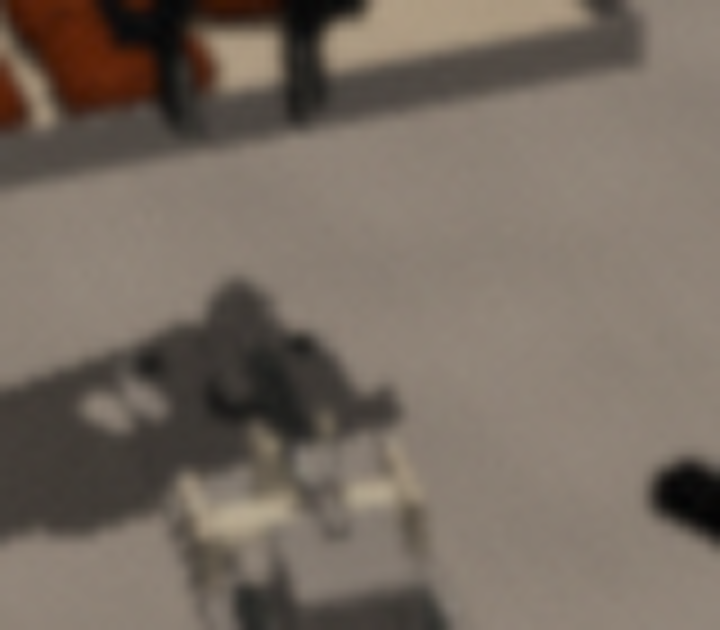

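```bash
python3 - <<'E'
from h import *
c,im=load("w34")
yaw=np.radians(5.9);a=np.array([np.sin(yaw),np.cos(yaw)]);T=np.array([536.7,107.2])
Q=lambda x,y,z:(ray(c,200+(x+.5)/4-.5,60+(y+.5)/4-.5,z)[:2]-T)@a
for z in(62,64,66,70,74): print(z,"eye",Q(213,264,z).round(1),"dia",(Q(213,183,z)-Q(213,345,z)).round(1),"w",np.linalg.norm(ray(c,200+131/4,60+264/4,z)-ray(c,200+297/4,60+264/4,z)).round(1))
print("head",Q(212,234,69).round(1),"blk",Q(213,512,71).round(1),Q(213,374,71).round(1))
E
python3 - <<'E'
import cv2
im=cv2.imread("pics/w34.png"); cv2.imwrite("pics/w34d.png",cv2.resize(im[85:160,225:285],None,fx=9,fy=9,interpolation=2))
E
```

```text
62 eye 188.9 dia 29.1 w 30.3
64 eye 189.1 dia 28.9 w 30.1
66 eye 189.2 dia 28.7 w 29.8
70 eye 189.6 dia 28.2 w 29.4
74 eye 189.9 dia 27.7 w 28.9
head 194.7 blk 144.4 170.2
```

View pics/w34d.png

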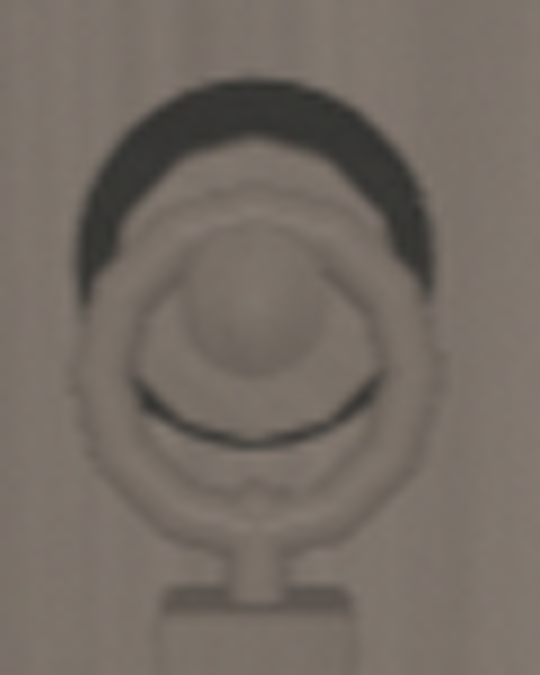

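```bash
python3 -c "
from rig import ctrl
print(ctrl.finish_job()); print(ctrl.sense()['time_s'])"
```

```text
the job is handed in; nothing more can be done
None
the job is handed in; nothing more can be done
```

The spring is fitted: its hook is home in the scraper plate's hole and its eye sits on the post's neck under the head. The job was handed in at about 29 s of the 72 s allowed, with the gripper open and about 100 mm above the unit.

**What I did**
1. I took the spring from the cradle by its hook block and lowered the hook into the hole with almost no contact force. The wrist camera showed the hole about 6.6 mm back from its home position.
2. I regripped at the eye block, stretched the spring about 27 mm with about 9 N of pull, and set the eye over the post and eased it back.
3. I gripped the hook block again, drew it about 1 mm back to relieve the pull, lowered the hook home and let go.

**What went wrong on the way**
- **First grasp:** it closed on nothing, because the fingertips stand about 25 mm higher than the stated tool geometry. I corrected for this from the images.
- **Hook lifted:** raising the eye end lifted the spring level instead of tipping it. The hook rose up to about 14 mm in the hole, stayed in it, and jammed 6 to 8 mm up while the eye went over the post. Step 3 fixed that.
- **Force on the post:** while lowering the eye I pushed once with about 12.5 N, probably onto the post's shoulder.

**Last checks**
- **Hook:** the rod lies on the plate. Its end gave an axis height of 62 to 63 mm against 63; the hook block read about 2 mm low, within measuring error.
- **Plate:** it has moved forward about 6 mm, so it is at its stop within measuring error.
- **Eye:** its centre is 5.6 mm from the post axis (5.5 expected) and the head overlaps its far rim.
- **Stretch:** it is about 21 mm as left, well under the 45 mm limit.
- **Not checked:** I did not compare the tongs, shaker and knife before and after, but no move went near them.

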